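# Hang a sample status tag on the rail with an S-hook

### The job

Put the purple status tag up on the rail: take the blue S-hook off the rail and, with the purple tag still home in its slot, bring the hook's lower end up through the tag's hole from underneath until it bears firmly up against the tag, and hold it so for a moment. Then draw the tag out of its spring-held slot with the hook and hang the hook back over the rail between the posts, the tag hanging from it, and let go. Feel your way gently, never forcing the hook against the tag or the rail, do not touch the purple tag with the gripper or drop it, and leave the other tags, the tube rack and the bottle where they are.

Things in the scene. Friction and masses are not known exactly. Their poses are not given: they have to be found in the camera images.
- hook: Blue plastic S-hook, 22 g, flat in its x-z plane, hanging upright on the rail. Origin: centre of the upper arch; z up, x towards the organiser, y along the rail. Arch inner radius 21, open below; free end at x -24, lowest point 14 below the origin. Shank 8 (y) by 6, straight at x 24 from z 0 to -36, then slants to x -21, z -78. To unhook: lift 38 to 50, then go +x; to hang: the reverse.
- hook_grip (a point): Middle of the hook's straight upright shank, the place to grip it (fingers closing along the hook's y, across 8 mm): x 24, z -16 in the hook's frame, so 24 mm beside the rail's axis while it hangs. Straight for 16 mm above and 20 mm below.
- hook_tip (a point): Top of the hook's lower free end, x 1, z -87.5 in its frame, pointing up. Round, 6 mm across, rounded end, straight for 6 mm; then the U bends back to -x (section 6 in y by 5), lowest point 20 below the tip. Free height from tip level up to the slanting shank: 25 mm above the tip, 14 mm at 12 mm to its -x side.
- hook_bend (a point): Lowest inner point of the lower U (inner radius 8.5, open upwards): x -10, z -102.5 in the hook's frame. A hung tag hangs here. A level tag's web meets the U's curved walls 1 to 4 mm before it gets down here, depending on where it lies in the U, so the height at which the hook bears must be felt.
- hook_arch (a point): Inner top of the upper arch, x 0, z 21 in the hook's frame: this point rests on top of the rail, 5 mm above the rail's axis, when the hook is hung.
- rail: Steel hanging frame fixed to the bench: cross rod 10 mm thick, 340 long, axis 275 above the bench, along this frame's y, on two posts (12 mm) at y +-150 with dark foot plates and grey clamps (26 mm). Origin on the bench below the middle of the rod; x points towards the organiser's side.
- rail_mid (a point): Middle of the rail rod's axis, 275 above the bench; same axes as the rail.
- purple_tag: Purple flat tag plate, 110 (x) by 52 (y) by 4 mm, about 65 g, level in one of three slots; origin: centre of its underside. Its -x end, with the hole, sticks out 36 to 48 mm. A leaf spring presses it with 2 N: lifted at the hole it yields at 1 to 2 N up to the keeper bar, then is stiff (10 to 20 N/mm). 3 to 4 N upwards is firm; over 10 N mars it. Ease 1 mm before pulling.
- purple_tag_hole (a point): Centre of the round 11 mm hole through the purple tag at mid thickness (2 mm above the underside), 12 mm from the tag's -x end, so a 6.5 mm web is left in front of it. Axes as the tag's. Under it the space is free down to the bench.
- organiser: White tag organiser fixed to the bench, 82 (x) by 246 (y), 108 high, slot floor at height 100. Origin under its centre. Its front faces its -x, towards the rail. Slots at y -74, 0, 74, under a clear keeper bar set with play above the tags that differs each time (at the hole 0.5 to 4.5 mm; not measured). A tag is drawn out along -x and is free after about 75 mm.
- white_tag: White tag, same as the purple one, in another slot; leave alone. Origin: centre of its underside.
- yellow_tag: Yellow tag, same as the purple one, in another slot; leave alone. Origin: centre of its underside.
- tube_rack: White rack 110 by 220, 105 high, full of purple-capped blood tubes; leave alone. Origin under its centre.
- reagent_bottle: Green glass bottle, 64 across, 160 high; leave alone. Origin under its centre.
Mind the look-alikes: they are no part of the job. What is shaped like the hook but brown is not meant.

How it is judged:
By the outcome, as a careful person would: the job done as asked, in the order asked, and still so for the second after the job is handed in, with the robot touching nothing.
It also fails if it takes over 72 s, if anything falls off the work surface, if the arm or the gripper's body presses on something with over 40 N, if the wrist force passes 120 N, or if a joint passes its speed limit or range.

### The arm

A 6-joint arm with a two-finger parallel gripper is mounted at the origin on the work surface. World frame = base frame: x ahead of the robot, y to its left, z up, the work surface at z = 0. Lengths are in m, angles in degrees, forces in N, time in s.
With the tool pointing down it reaches from about 0.3 to 0.75 m from the base axis. Payload 8.5 kg.
Tool frame: the origin (TCP) lies at the very end of the fingers, on their centre line; the grasp point (between the pads) lies 19 mm behind it; z points along the fingers, y is the line along which they close (so a half turn about z gives the same grasp; the last joint's range is limited). The gripper opens to 85 mm and grips with 20 to 120 N. Pads are 22 mm wide; open, the fingers measure 114 mm over their backs; the gripper's body (76 mm by 85 mm) begins 54 mm behind the grasp point. The pads swing forward as they close: fully open they stand 13 mm farther back than shut.
Start: joints at [-87.393, 21.807, 74.336, -0, 83.858, -12.336], TCP at [0.142, -0.531, 0.231] pointing down, gripper open.
Joint ranges: [-178.18, 178.18], [-50.72, 133.34], [12.68, 142.11], [-81.47, 261.47], [9.98, 163.14], [-165.26, 165.26]. Speed limits (degrees/s): [136.94, 136.94, 180, 180, 180, 180].

### API

Orientations are given as a 3x3 rotation matrix whose columns are the frame's x, y, z axes.
In Python, from rig import observe, cams, ticket gives the robot as it stands.
- The arm moves only by the tool move_arm, never from a script. Its arguments are lists of equal length, an entry for each row: "jaw": the finger opening in cm, from 0 to 8.54; "dp": the shift along the tool's x, y, z in cm, a list of three; "turn": the turn, a rotation vector about the tool's x, y, z in rad, a list of three. In form: {"jaw": [jaw, ...], "dp": [[tx, ty, tz], ...], "turn": [[wx, wy, wz], ...]}. A call has 1 to 12 rows; each row shifts and turns the commanded pose from where the row before left it, along the tool's axes as they then stand; what a row does not reach is not made up. A row lasts 1/12 s, in which the tool goes at most 41.7 mm and 7.16 degrees, less where a joint would pass 70% of its speed; a pose out of reach is approached as far as the arm can. A call is refused whole if a number of a shift passes 4.17 or a number of a turn 0.125, either way. A call with a gripper value outside its range is refused whole. The fingers move at their own pace and stop on an object; "force" is the grip in N (left out, the last holds). Time passes only in rows, so rows that do not move let the fingers close. It gives the time, the measured TCP pose, the force, the opening and the grip force at its end, in the units of the state.
- observe(): the state, without advancing time (a new reading comes with each control period).
- cams.get_image(name): name is "scene" or "top" or "wrist"; returns (picture, depth): 480x640x3 uint8, red, green, blue; 480x640 float32, m along the optical axis (not along the pixel's ray), 0 where there is no reading.
- cams.calibration(name): a dict with "vertical_fov" (degrees; the focal length in pixels is half the picture's height over the tangent of half this angle, whatever the lens; pixels are square), "cx", "cy" (the principal point, pixels), "view" (4x4, takes a point from world to camera coordinates); the wrist camera has in their place "tool_from_camera" (4x4, takes a point from camera to tool coordinates, whose origin is the TCP and whose axes are the flange's). Camera axes: x right, y up, looking along -z (the intrinsics and any distortion apply to the point x, -y, -z); pixel columns grow to the right and rows downward; lengths in m; the calibration is good to about 2 mm. A picture is of the moment at which its call begins: read the wrist's pose just before it. calibration takes no time and is no camera call.
- ticket.close_job(): hands the job in; it is judged then, once.
Trained networks look in the newest picture that a camera, given by its name, has taken for a name from the list of things; names that differ only in an ending like _2 or _b are one class to them, and where a whole thing is asked for, a point or a joint stands for the part that bears it (a point fixed in the world has none). Each returns a list of dicts, best first, with "p" (0 to 1); they miss things now and then, are a little off and sometimes report something else, mostly with a low value. They report only what shows in the picture. A call takes as long as a camera call. They do not tell look-alikes from the thing itself.
- cams.spot_in(camera, query): "box" ([centre column, centre row, width, height] as shares, 0 to 1, of the picture: columns of its width, rows of its height, round what is visible of it).
- cams.outline_of(camera, query): "mask" (480x640 bool, what is visible of it) and "box" ([centre column, centre row, width, height] as shares, 0 to 1, of the picture: columns of its width, rows of its height, round what is visible of it).
- cams.mark_of(camera, query): "location" ([column, row] as shares, 0 to 1, of the picture: columns of its width, rows of its height: a listed point, or the origin of a listed thing).
The state is a dict: "time_s": time; "q": joint angles; "qvel": joint speeds; "joint_efforts": joint torques, N m; "position": TCP position; "tool_rot": TCP orientation; "ft_force": force on the tool from outside, world axes, zero at the start; "wrist_torque": the same for the moment, N m; "grip_width": finger opening in m; "gripper_force": force on a finger pad.
Only numpy, scipy, OpenCV 4.12 (cv2) and the standard library are available. Lean on these libraries where they do the work, as an engineer would, in place of code of your own. Each camera call takes 0.05 s, during which the arm holds its last target. There are 200 camera calls.

## Working session

There is one attempt and no reset: what is moved stays moved. The work goes in short steps, Python scripts to look and compute and a tool call to move; the robot and the scene stay as the last step left them, time stands still between calls to the robot, and variables do not carry over. Pictures are saved under pics/ and viewed, at most 10 in all, crops included, and the job is handed in when it is done.

Besides the shell and the picture viewer there is one more tool, called after "Emit:" as name(argument=value, ...) on one line, values as JSON. move_arm: Moves the arm, as the interface text tells. Its arguments: {"type":"object","properties":{"jaw":{"type":"array","items":{"type":"number"}},"dp":{"type":"array","items":{"type":"array","items":{"type":"number"}}},"turn":{"type":"array","items":{"type":"array","items":{"type":"number"}}},"force":{"type":"number"}},"required":["jaw","dp","turn"]}

```bash
mkdir -p pics; ls; cat > h.py <<'E'
from rig import observe,cams,ticket
import numpy as np,cv2
def K(c):
    k=cams.calibration(c); f=240/np.tan(np.radians(k['vertical_fov'])/2); return k,f
def w_from_cam(c):
    k=cams.calibration(c)
    if 'view' in k: return np.linalg.inv(np.array(k['view']))
    s=observe(); T=np.eye(4); T[:3,:3]=s['tool_rot']; T[:3,3]=s['position']
    return T@np.array(k['tool_from_camera'])
def ray(c,u,v,W=None):
    k,f=K(c); W=w_from_cam(c) if W is None else W
    d=np.array([(u-k['cx'])/f,-(v-k['cy'])/f,-1.]); return W[:3,3],W[:3,:3]@d
def unproj(c,u,v,z,W=None):
    o,d=ray(c,u,v,W); return o+d*z
def proj(c,p,W=None):
    k,f=K(c); W=w_from_cam(c) if W is None else W
    q=np.linalg.inv(W)@np.append(p,1); return np.array([k['cx']-f*q[0]/q[2],k['cy']+f*q[1]/q[2]])
E
python3 - <<'E'
from h import *
np.set_printoptions(precision=4,suppress=True)
for c in ['scene','top']:
    k=cams.calibration(c);print(c,{a:(b if a!='view' else 0) for a,b in k.items()}, w_from_cam(c)[:3])
    im,d=cams.get_image(c); cv2.imwrite(f'pics/{c}0.png',im[:,:,::-1]); np.save(f'{c}_d.npy',d)
    for n in ['hook','hook_grip','hook_tip','hook_bend','rail_mid','purple_tag_hole','purple_tag','organiser','rail','white_tag','yellow_tag','hook_arch']:
        for r in cams.mark_of(c,n)[:2]:
            u,v=r['location'][0]*640,r['location'][1]*480
            z=d[min(int(v),479),min(int(u),639)]
            print(c,n,round(r['p'],2),round(u,1),round(v,1),unproj(c,u,v,z) if z>0 else None)
print(cams.calibration('wrist')); s=observe();print(s['tool_rot'],s['ft_force'],s['time_s'])
E
```

```text
pics
scene {'vertical_fov': 55.628235513101274, 'cx': 320.1528134458782, 'cy': 241.1587734602148, 'view': 0} [[ 0.7198 -0.5604  0.4098  0.8402]
 [ 0.6941  0.5924 -0.4091 -0.3049]
 [-0.0135  0.5788  0.8153  0.8805]]
scene hook 0.89 295.0 188.8 [ 0.2341  0.2124 -0.0013]
scene hook 0.88 407.3 186.0 [0.4512 0.3977 0.0245]
scene hook_grip 0.89 331.2 285.9 [ 0.499   0.0672 -0.0026]
scene hook_grip 0.86 271.1 263.5 [0.361  0.0131 0.0026]
scene hook_tip 0.93 401.9 215.6 [0.4915 0.3291 0.0024]
scene hook_tip 0.72 298.1 246.9 [0.3721 0.0887 0.001 ]
scene hook_bend 0.81 404.1 216.8 [ 0.4964  0.3323 -0.001 ]
scene hook_bend 0.74 336.9 323.2 [0.5703 0.0085 0.0005]
scene rail_mid 0.59 409.6 185.6 [0.4776 0.3605 0.0756]
scene purple_tag_hole 0.82 255.2 410.7 [ 0.5808 -0.2288  0.0016]
scene purple_tag_hole 0.3 413.6 177.4 [0.5646 0.2087 0.2839]
scene purple_tag 0.62 234.1 431.1 [ 0.6126 -0.2827  0.1111]
scene organiser 0.89 209.9 418.7 [ 0.5674 -0.2977  0.1055]
scene rail 0.32 402.6 217.6 [0.5625 0.2046 0.1708]
scene white_tag 0.93 208.6 392.1 [ 0.5341 -0.2726  0.1127]
scene white_tag 0.43 406.3 215
[... 1043 characters left out ...]
 -0.2763  0.1065]
top organiser 0.72 447.8 242.5 [ 0.5045 -0.2618  0.1093]
top white_tag 0.82 449.1 232.2 [ 0.5292 -0.2664  0.1097]
top yellow_tag 0.95 445.1 261.0 [ 0.4599 -0.2515  0.1136]
top hook_arch 0.79 342.6 323.7 [ 0.3258 -0.0124 -0.0008]
top hook_arch 0.76 255.8 371.2 [0.2164 0.202  0.0106]
{'vertical_fov': 63.76672136964184, 'cx': 322.0445866065194, 'cy': 233.2071577907434, 'tool_from_camera': array([[ 0.0012,  0.948 ,  0.3184,  0.0818],
       [ 1.    , -0.0015,  0.0006,  0.0003],
       [ 0.001 ,  0.3184, -0.948 , -0.1429],
       [ 0.    ,  0.    ,  0.    ,  1.    ]])}
[[ 0.9662  0.2579 -0.    ]
 [ 0.2579 -0.9662 -0.0001]
 [-0.      0.0001 -1.    ]] [-0.3018 -0.2142  0.7061] 1.3
```

View pics/scene0.png

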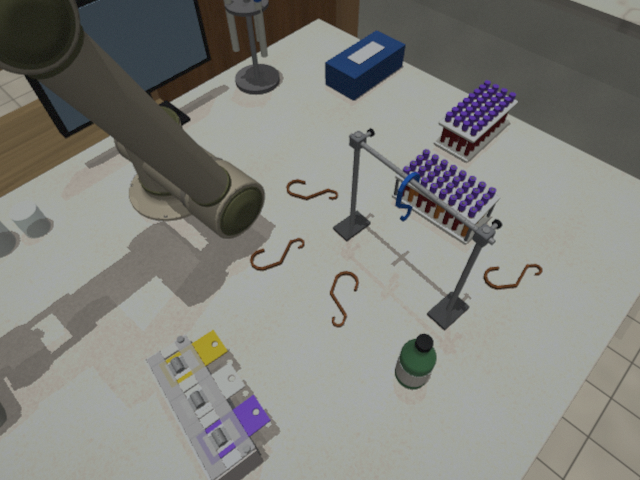

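View pics/top0.png

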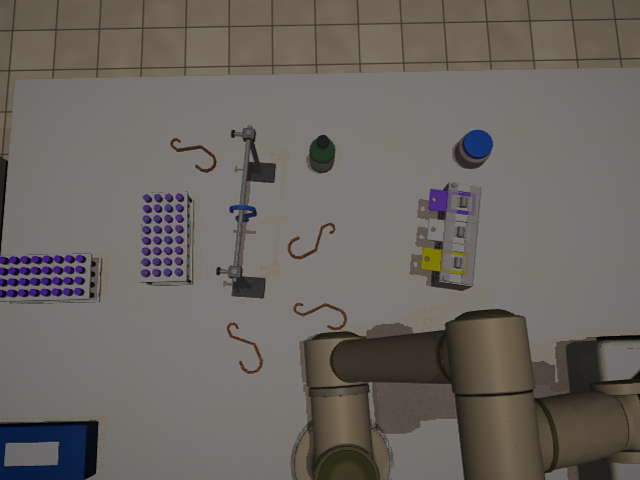

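Scene: blue hook on the rail (scene ≈(405,195), top ≈(243,212)). The purple tag is the organiser's far slot (scene ≈(252,412), top ≈(438,200)); its front faces +y. The brown hooks are decoys.

```bash
cat >> h.py <<'E'
def cloud(c,d,W=None):
    k,f=K(c); W=w_from_cam(c) if W is None else W
    v,u=np.mgrid[0:480,0:640]; P=np.stack([(u-k['cx'])/f*d,-(v-k['cy'])/f*d,-d],-1)
    return P@W[:3,:3].T+W[:3,3]
E
python3 - <<'E'
from h import *
np.set_printoptions(precision=4,suppress=True)
for c in ['scene','top']:
    d=np.load(f'{c}_d.npy'); im=cv2.imread(f'pics/{c}0.png'); P=cloud(c,d); hsv=cv2.cvtColor(im,cv2.COLOR_BGR2HSV)
    H,S,V=[hsv[...,i].astype(int) for i in range(3)]
    x,y,z=P[...,0],P[...,1],P[...,2]; ok=d>0
    m=ok&(z>.265)&(z<.29)&(y>.1)&(y<.3)&(x>.44)&(x<.68)&(S<60)
    q=P[m]; a=np.polyfit(q[:,0],q[:,1],1); r=abs(q[:,1]-np.polyval(a,q[:,0]))<.006; q=q[r]; a=np.polyfit(q[:,0],q[:,1],1)
    print(c,'rail',len(q),a,'xr',q[:,0].min(),q[:,0].max(),'ztop',np.percentile(q[:,2],[5,50,95]))
    m=ok&(z>.19)&(z<.4)&(y>.05)&(y<.35)&(x>.35)&(x<.8)
    q=P[m]; print(' frame x',np.percentile(q[:,0],[0,1,99,100]))
    m=ok&(H>100)&(H<122)&(S>130)&(z>.12)&(y>.1)&(y<.3)&(x<.7)&(x>.4)
    q=P[m]; print(' hook',len(q),q.mean(0) if len(q) else'',q.min(0),q.max(0))
    for row in q[np.argsort(-q[:,2])][::max(1,len(q)//10)]: print('   ',row)
    for nm,h0,h1 in [('purple',122,150),('yellow',20,35)]:
        m=ok&(H>h0)&(H<h1)&(S>120)&(z>.09)&(z<.125)&(y<-.15)&(y>-.4)
        n,l,st,ce=cv2.connectedComponentsWithStats(m.astype(np.uint8)); i=1+np.argmax(st[1:,4]); q=P[l==i]
        rc=cv2.minAreaRect((q[:,:2]*1000).astype(np.float32)); print(nm,len(q),rc,cv2.boxPoints(rc).tolist(),np.median(q[:,2]))
    m=ok&(z>.097)&(z<.114)&(y<-.15)&(y>-.45)&(x>.3); q=P[m]
    rc=cv2.minAreaRect((q[:,:2]*1000).astype(np.float32)); print('org',len(q),rc)
E
```

```text
scene rail 668 [-0.0968  0.2585] xr 0.4407137895788282 0.6795483913173169 ztop [0.2743 0.2791 0.2815]
 frame x [0.4029 0.4156 0.7372 0.7425]
 hook 294 [0.5602 0.1995 0.2464] [0.5508 0.178  0.1545] [0.5656 0.2287 0.288 ]
    [0.5584 0.2055 0.288 ]
    [0.5564 0.1971 0.2854]
    [0.5634 0.2207 0.2826]
    [0.5571 0.1863 0.2789]
    [0.5615 0.182  0.2726]
    [0.5596 0.2276 0.2642]
    [0.5568 0.1809 0.2509]
    [0.5562 0.1796 0.2318]
    [0.5628 0.2004 0.2075]
    [0.559  0.226  0.1725]
    [0.5608 0.2241 0.1566]
purple 746 ((611.2200927734375, -247.12954711914062), (40.585052490234375, 51.99593734741211), 81.09400177001953) [[582.39404296875, -263.152587890625], [633.7630615234375, -271.2022705078125], [640.046142578125, -231.10650634765625], [588.6771240234375, -223.05682373046875]] 0.10467724021422042
yellow 646 ((467.1289978027344, -221.55783081054688), (44.589847564697266, 53.45863723754883), 81.34687042236328) [[437.349609375, -239.57749938964844], [490.19976806640625, -247.62046813964844], [496.90838623046875, -203.5381622314453], [444.0582275390625, -195.4951934814453]] 0.10471
[... 633 characters left out ...]
urple 345 ((609.8222045898438, -246.0994110107422), (42.774932861328125, 54.004127502441406), 79.88280487060547) [[579.4830322265625, -262.41107177734375], [632.6474609375, -271.8975524902344], [640.161376953125, -229.78775024414062], [586.9969482421875, -220.30126953125]] 0.10399437331423389
yellow 415 ((465.8995056152344, -220.53811645507812), (46.95492935180664, 53.862274169921875), 79.07411193847656) [[435.00665283203125, -238.48550415039062], [487.892578125, -248.69451904296875], [496.7923583984375, -202.59072875976562], [443.90643310546875, -192.3817138671875]] 0.10366338753778614
org 4314 ((531.805908203125, -272.58056640625), (128.6460723876953, 246.27882385253906), 80.5354232788086)
```

Emit:
move_arm(jaw=[8.5,8.5,8.5,8.5,8.5,8.5,8.5,8.5,8.5,8.5], dp=[[0,0,-1.3],[0,0,-1.3],[0,0,-1.3],[0,0,-1.3],[0,0,-1.3],[0,0,-1.3],[0,0,-1.3],[0,0,-1.3],[0,0,-1.3],[0,0,-1.3]], turn=[[0,0,-0.1215],[0,0,-0.1215],[0,0,-0.1215],[0,0,-0.1215],[0,0,-0.1215],[0,0,-0.1215],[0,0,-0.1215],[0,0,-0.1215],[0,0,-0.1215],[0,0,-0.1215]])

```text
time_s: 2.13
position: [0.1418, -0.5313, 0.362]
tool_rot: [[0.089, 0.996, 0.0], [0.996, -0.089, -0.0], [-0.0, 0.0, -1.0]]
ft_force: [0.3, 0.2, 0.7]
grip_width: 0.0852
gripper_force: 0.0
```

Emit:
move_arm(jaw=[8.5,8.5,8.5,8.5,8.5,8.5,8.5,8.5,8.5,8.5,8.5,8.5], dp=[[3.74,1.73,0],[3.74,1.73,0],[3.74,1.73,0],[3.74,1.73,0],[3.74,1.73,0],[3.74,1.73,0],[3.74,1.73,0],[3.74,1.73,0],[3.74,1.73,0],[3.74,1.73,0],[3.74,1.73,0],[3.74,1.73,0]], turn=[[0,0,0],[0,0,0],[0,0,0],[0,0,0],[0,0,0],[0,0,0],[0,0,0],[0,0,0],[0,0,0],[0,0,0],[0,0,0],[0,0,0]])

```text
time_s: 3.13
position: [0.3915, -0.1022, 0.3616]
tool_rot: [[0.095, 0.995, 0.001], [0.995, -0.095, -0.0], [-0.0, 0.001, -1.0]]
ft_force: [0.9, -0.8, 0.1]
grip_width: 0.0851
gripper_force: 0.0
```

Emit:
move_arm(jaw=[8.5,8.5,8.5,8.5,8.5,8.5,8.5,8.5,8.5,8.5], dp=[[3.74,1.73,0],[3.74,1.73,0],[3.74,1.73,0],[3.74,1.73,0],[3.74,1.73,0],[3.74,1.73,0],[3.74,1.73,0],[2,1,0],[0,0,0],[0,0,0]], turn=[[0,0,0],[0,0,0],[0,0,0],[0,0,0],[0,0,0],[0,0,0],[0,0,0],[0,0,0],[0,0,0],[0,0,0]])

```text
time_s: 3.97
position: [0.5484, 0.1645, 0.3607]
tool_rot: [[0.093, 0.996, -0.001], [0.996, -0.093, -0.0], [-0.0, -0.001, -1.0]]
ft_force: [-1.0, -0.7, -0.5]
grip_width: 0.0846
gripper_force: 0.0
```

```bash
python3 - <<'E'
from h import *
np.set_printoptions(precision=4,suppress=True)
c='wrist'; W=w_from_cam(c); print(observe()['position'])
im,d=cams.get_image(c); cv2.imwrite('pics/w1.png',im[:,:,::-1])
hsv=cv2.cvtColor(im,cv2.COLOR_RGB2HSV);H,S,V=[hsv[...,i].astype(int) for i in range(3)]
P=cloud(c,d,W); x,y,z=P[...,0],P[...,1],P[...,2]; ok=d>0
m=ok&(z>.268)&(z<.29)&(y>.15)&(y<.26)&(S<60)
q=P[m]; a=np.polyfit(q[:,0],q[:,1],1); q=q[abs(q[:,1]-np.polyval(a,q[:,0]))<.006]; a=np.polyfit(q[:,0],q[:,1],1); print('rail',len(q),a,np.percentile(q[:,2],[5,50,98]))
m=ok&(H>100)&(H<122)&(S>130)&(z>.12)&(y>.1)&(y<.3)
q=P[m]; print('hook',len(q),q.min(0),q.max(0))
for z0 in np.arange(.15,.29,.01):
    r=q[abs(q[:,2]-z0)<.005]
    if len(r): print(round(z0,2),len(r),'x',np.percentile(r[:,0],[2,50,98]),'y',np.percentile(r[:,1],[2,50,98]))
E
```

```text
[0.5484 0.1645 0.3607]
rail 7778 [-0.0938  0.2621] [0.2763 0.2799 0.2894]
hook 1287 [0.4781 0.1499 0.2498] [0.6171 0.2343 0.4532]
0.25 8 x [0.5574 0.5594 0.5615] y [0.234  0.2342 0.2343]
0.26 10 x [0.5573 0.5598 0.5624] y [0.2338 0.2341 0.2342]
0.27 112 x [0.5569 0.5601 0.5635] y [0.2289 0.2315 0.2339]
0.28 480 x [0.5557 0.5593 0.5632] y [0.1879 0.2195 0.2288]
```

View pics/w1.png

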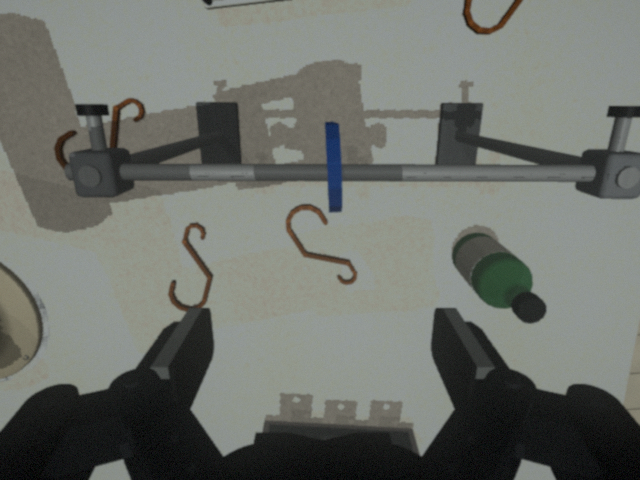

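Emit:
move_arm(jaw=[6,5,5,5,5,5,5,5,5,5], dp=[[1.75,0.7,0],[0,0,1.5],[0,0,1.5],[0,0,1.5],[0,0,1.5],[0,0,1.5],[0,0,1.5],[0,0,1.0],[0,0,0],[0,0,0]], turn=[[0,0,0],[0,0,0],[0,0,0],[0,0,0],[0,0,0],[0,0,0],[0,0,0],[0,0,0],[0,0,0],[0,0,0]])

```text
time_s: 4.85
position: [0.5567, 0.1795, 0.2619]
tool_rot: [[0.096, 0.995, 0.0], [0.995, -0.096, -0.0], [-0.0, 0.0, -1.0]]
ft_force: [0.6, -0.1, 0.4]
grip_width: 0.05
gripper_force: 0.0
```

```bash
python3 - <<'E'
from h import *
im,d=cams.get_image('scene'); a=cv2.resize(im[100:300,300:520],None,fx=2.5,fy=2.5)
im,d=cams.get_image('wrist'); b=cv2.resize(im,(500,375)); 
o=np.zeros((500,800,3),np.uint8); o[:500,:400]=a[:, 75:475]; o[:300,400:]=cv2.resize(im,(400,300)); cv2.imwrite('pics/a2.png',o[:,:,::-1])
E
```

```text
(no output)
```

View pics/a2.png

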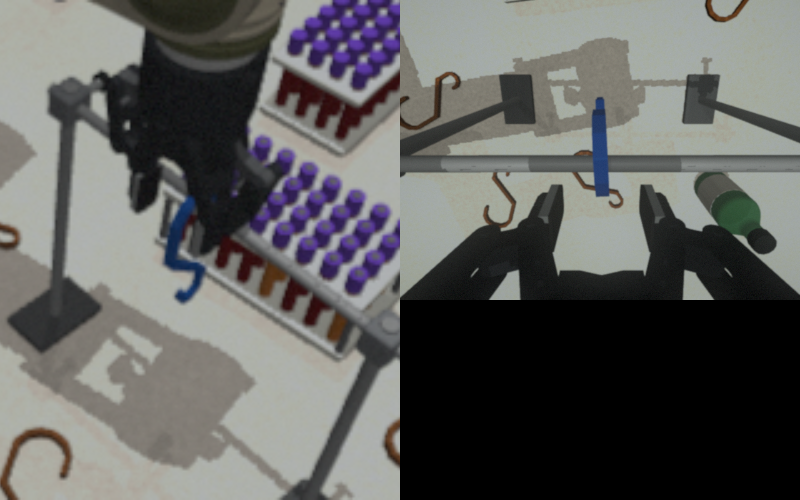

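The hook shank is centred between the fingers, rail clear. Descend and grip.

Emit:
move_arm(jaw=[5,5,5,5,0,0,0,0,0,0], dp=[[0.15,0,1.2],[0,0,1.2],[0,0,1.2],[0,0,0],[0,0,0],[0,0,0],[0,0,0],[0,0,0],[0,0,0],[0,0,0]], turn=[[0,0,0],[0,0,0],[0,0,0],[0,0,0],[0,0,0],[0,0,0],[0,0,0],[0,0,0],[0,0,0],[0,0,0]], force=60)

```text
time_s: 5.78
position: [0.5574, 0.1821, 0.2262]
tool_rot: [[0.095, 0.995, 0.002], [0.995, -0.095, 0.0], [0.0, 0.002, -1.0]]
ft_force: [-1.2, -0.8, 5.0]
grip_width: 0.0071
gripper_force: 58.5
```

Emit:
move_arm(jaw=[0,0,0,0,0,0,0,0,0,0,0,0], dp=[[0,0,-0.3],[0,0,-0.5],[0,0,-0.6],[0,0,-0.8],[0,0,-0.8],[0,0,-0.8],[0,0,-0.6],[0,0,0],[-1,0,0],[-2,0,0],[-2.5,0,0],[-2.5,0,0]], turn=[[0,0,0],[0,0,0],[0,0,0],[0,0,0],[0,0,0],[0,0,0],[0,0,0],[0,0,0],[0,0,0],[0,0,0],[0,0,0],[0,0,0]])

```text
time_s: 6.78
position: [0.5489, 0.1012, 0.2687]
tool_rot: [[0.094, 0.996, -0.001], [0.996, -0.094, -0.0], [-0.0, -0.001, -1.0]]
ft_force: [0.6, 0.2, -0.9]
grip_width: 0.007
gripper_force: 58.3
```

Emit:
move_arm(jaw=[0,0,0,0,0,0,0,0,0,0,0,0], dp=[[0,0,0],[-1.5,0.6,0.5],[-3,1.2,1],[-3,1.2,1],[-3,1.2,1],[-3,1.2,1],[-3,1.2,1],[-3,1.2,1],[-3,1.2,1],[-3,1.2,1],[-3,1.2,1],[-2,0.8,0.5]], turn=[[0,0,0.07],[0,0,0],[0,0,0],[0,0,0],[0,0,0],[0,0,0],[0,0,0],[0,0,0],[0,0,0],[0,0,0],[0,0,0],[0,0,0]])

```text
time_s: 7.78
position: [0.6188, -0.2218, 0.1671]
tool_rot: [[0.166, 0.986, -0.003], [0.986, -0.166, 0.001], [0.0, -0.003, -1.0]]
ft_force: [-0.4, 0.4, -0.4]
grip_width: 0.0068
gripper_force: 58.4
```

Emit:
move_arm(jaw=[0,0,0], dp=[[0,0,0],[0,0,0],[0,0,0]], turn=[[0,0,0],[0,0,0],[0,0,0]])

```text
time_s: 8.03
position: [0.6193, -0.2181, 0.1693]
tool_rot: [[0.164, 0.986, -0.0], [0.986, -0.164, 0.001], [0.0, -0.001, -1.0]]
ft_force: [-0.3, 0.3, -0.2]
grip_width: 0.0066
gripper_force: 58.4
```

```bash
python3 - <<'E'
from h import *
np.set_printoptions(precision=4,suppress=True)
s=observe(); print(s['position'],s['tool_rot'],s['ft_force'])
R=np.array(s['tool_rot']);t=np.array(s['position'])
for c in ['scene','top','wrist']:
    W=w_from_cam(c); im,d=cams.get_image(c); cv2.imwrite(f'pics/{c}3.png',im[:,:,::-1]); np.save(f'{c}3.npy',d)
    for n in ['hook_tip','hook_bend','purple_tag_hole','hook_arch']:
        for r in cams.mark_of(c,n)[:2]:
            u,v=r['location'][0]*640,r['location'][1]*480; z=d[min(int(v),479),min(int(u),639)]
            print(c,n,round(r['p'],2),round(u,1),round(v,1),unproj(c,u,v,z,W))
    hsv=cv2.cvtColor(im,cv2.COLOR_RGB2HSV);H,S,V=[hsv[...,i].astype(int) for i in range(3)]
    P=cloud(c,d,W); Q=(P-t)@R; m=(d>0)&(H>100)&(H<122)&(S>120)&(np.linalg.norm(Q,axis=-1)<.11)
    q=Q[m]*1000; print(c,'hook tool-frame mm',len(q))
    if len(q):
        for z0 in range(-70,90,10):
            r=q[abs(q[:,2]-z0)<5]
            if len(r)>3: print(z0,len(r),np.percentile(r[:,0],[2,50,98]),np.percentile(r[:,1],[2,50,98]))
    m=(d>0)&(H>122)&(H<150)&(S>110)&(P[...,2]>.097)&(P[...,2]<.112)&(P[...,1]<-.2)&(P[...,0]>.55)
    n,l,st,ce=cv2.connectedComponentsWithStats(m.astype(np.uint8))
    if n>1:
        i=1+np.argmax(st[1:,4]); q=P[l==i]; rc=cv2.minAreaRect((q[:,:2]*1000).astype(np.float32)); print('purple',len(q),rc,cv2.boxPoints(rc).tolist(),np.median(q[:,2]))
a=cv2.imread('pics/wrist3.png'); b=cv2.imread('pics/scene3.png')[330:480,180:380]
o=np.zeros((600,800,3),np.uint8); o[:480,:640]=a; o[450:,600:]=b; cv2.imwrite('pics/c3.png',o)
E
```

```text
[ 0.6193 -0.2181  0.1693] [[ 0.1642  0.9864 -0.0005]
 [ 0.9864 -0.1642  0.0005]
 [ 0.0004 -0.0006 -1.    ]] [-0.3429  0.3151 -0.2318]
scene hook_tip 0.89 332.4 318.8 [0.5582 0.0077 0.0052]
scene hook_tip 0.79 277.2 394.9 [ 0.6561 -0.2134  0.2358]
scene hook_bend 0.82 334.5 196.0 [ 0.3258  0.2643 -0.0007]
scene hook_bend 0.81 338.9 326.7 [0.5816 0.0022 0.0101]
scene purple_tag_hole 0.95 255.4 414.7 [ 0.5867 -0.2333  0.0017]
scene hook_arch 0.67 252.5 261.1 [ 0.3292 -0.0144  0.0098]
scene hook_arch 0.63 273.7 370.1 [ 0.6559 -0.2082  0.3249]
scene hook tool-frame mm 186
-60 20 [19.2256 38.0201 43.0869] [-2.5411  1.1806 18.677 ]
-50 30 [39.8005 44.2395 49.0227] [-3.8587  1.3342  4.0191]
-40 9 [45.3311 48.3793 50.1351] [-3.0658  3.1958  3.8717]
-30 6 [46.5845 48.3348 49.913 ] [2.8001 3.0953 3.8744]
20 21 [19.9499 24.6351 28.455 ] [-3.4217  1.4297  4.5115]
30 34 [28.4153 34.5522 40.4619] [-3.6385 -0.036   3.4426]
40 23 [38.783  43.3825 47.3833] [-3.704   0.7159  4.1523]
60 8 [25.4512 42.8741 46.8949] [-2.5743  0.6439  2.615 ]
70 30 [28.7949 36.7464 43.4342] [-3.4692 -0.6126  1.8667]
purple
[... 1419 characters left out ...]
97 51.9478 52.3221] [-5.7995 -0.9221  2.7275]
-20 57 [51.7055 51.9505 52.2318] [-3.7988 -0.3629  2.4455]
30 61 [38.3162 39.2897 40.6624] [-3.8701 -0.5878  3.1803]
40 353 [39.7618 44.5973 49.2878] [-3.977  -0.6053  2.7534]
50 29 [48.8719 49.1188 49.6037] [-3.3075 -0.6676  1.5741]
60 23 [-21.6252  48.9872  49.2114] [-10.8463  -1.728    1.1765]
70 21 [-24.8098 -13.7434  -8.478 ] [-10.9083 -10.7727   8.9006]
purple 1161 ((594.9840087890625, -241.7441864013672), (38.522499084472656, 18.003440856933594), 81.140625) [[583.1232299804688, -259.3892822265625], [600.9119262695312, -262.1619873046875], [606.8447875976562, -224.09909057617188], [589.0560913085938, -221.32638549804688]] 0.1041204197458434
```

View pics/c3.png

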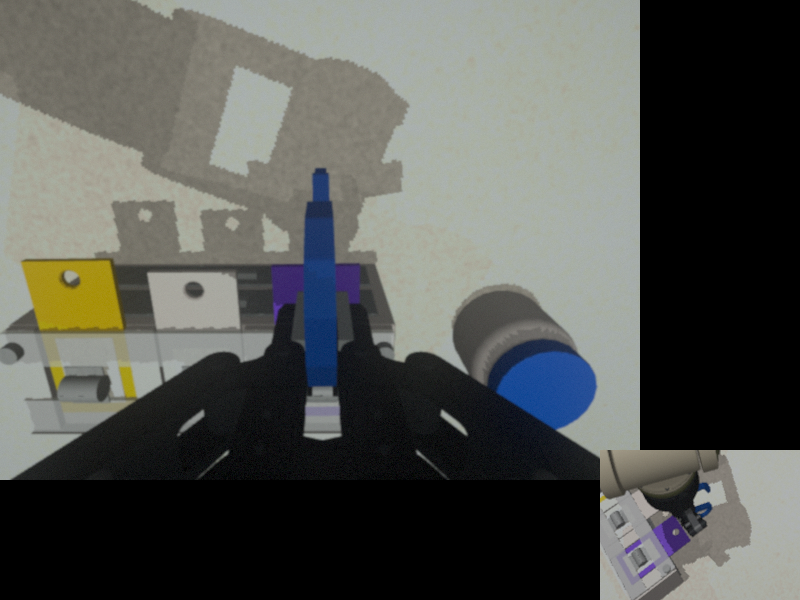

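```bash
python3 - <<'E'
from h import *
np.set_printoptions(precision=2,suppress=True)
s=observe(); R=np.array(s['tool_rot']);t=np.array(s['position'])
def hit(c,uv,z):
    o,dd=ray(c,*uv); return ((o+dd*(z-o[2])/dd[2])-t)@R*1000
for c,b in [('scene',(180,360,330,479)),('wrist',(240,400,240,330))]:
    im=cv2.imread(f'pics/{c}3.png'); hsv=cv2.cvtColor(im,cv2.COLOR_BGR2HSV); H,S,V=[hsv[...,i].astype(int) for i in range(3)]
    m=((H>122)&(H<150)&(S>110)); k=np.zeros_like(m);k[b[2]:b[3],b[0]:b[1]]=1; m&=k
    vv,uu=np.nonzero(m); L=np.array([hit(c,(u,v),.104) for u,v in zip(uu,vv)])
    x0=np.percentile(L[:,0],99.5); sel=(L[:,0]>x0-15)
    print(c,len(L),'front x',x0,np.percentile(L[:,0],[95,99,100]),'lat',np.percentile(L[sel,1],[0,1,99,100]))
    for a in (3,9,15,21):
        r=L[abs(L[:,0]-(x0-a))<3]; print('  back',a,np.percentile(r[:,1],[1,99]),r[:,1].min(),r[:,1].max())
# hole: bright blob inside purple in scene
im=cv2.imread('pics/scene3.png'); hsv=cv2.cvtColor(im,cv2.COLOR_BGR2HSV); print(hsv[408:422,248:264,1])
print('hole mark',hit('scene',(255.4,414.7),.104),hit('scene',(255.2,410.7),.104))
im0=cv2.imread('pics/top0.png'); print(cv2.cvtColor(im0,cv2.COLOR_BGR2HSV)[190:212,428:450,1])
E
```

```text
scene 910 front x -9.173505260364484 [-11.4   -9.46  -3.21] lat [-30.14 -29.22  20.84  21.2 ]
  back 3 [-29.08  20.75] -30.144743230877282 21.162221390012643
  back 9 [-28.95  20.89] -29.319853428503524 21.198909486818543
  back 15 [-29.55  20.58] -30.106795271794702 20.89792670554979
  back 21 [-29.19  21.13] -29.696387222430054 21.571953821888854Traceback (most recent call last):
  File "<stdin>", line 9, in <module>
  File "<stdin>", line 5, in hit
  File "h.py", line 11, in ray
    k,f=K(c); W=w_from_cam(c) if W is None else W
                ~~~~~~~~~~^^^
  File "h.py", line 6, in w_from_cam
    k=cams.calibration(c)
ValueError: time passes only in moves, steps and waits
```

```bash
sed -i 's/^from rig import.*/from rig import observe,cams,ticket\nimport functools\n@functools.lru_cache(None)\ndef cal(c): return cams.calibration(c)/; s/k=cams.calibration(c)/k=cal(c)/' h.py; python3 - <<'E'
from h import *
np.set_printoptions(precision=2,suppress=True,linewidth=150)
s=observe(); R=np.array(s['tool_rot']);t=np.array(s['position'])
Ws={c:w_from_cam(c) for c in('scene','wrist','top')}
def hit(c,uv,z):
    o,dd=ray(c,*uv,Ws[c]); return ((o+dd*(z-o[2])/dd[2])-t)@R*1000
c='wrist';b=(240,400,240,330)
im=cv2.imread(f'pics/{c}3.png'); hsv=cv2.cvtColor(im,cv2.COLOR_BGR2HSV); H,S,V=[hsv[...,i].astype(int) for i in range(3)]
m=((H>122)&(H<150)&(S>110)); k=np.zeros_like(m);k[b[2]:b[3],b[0]:b[1]]=1; m&=k
vv,uu=np.nonzero(m); L=np.array([hit(c,(u,v),.104) for u,v in zip(uu,vv)])
x0=np.percentile(L[:,0],99.5); print(len(L),'front',x0,np.percentile(L[:,0],[90,95,100]))
for a in (3,9,15,21):
    r=L[abs(L[:,0]-(x0-a))<3]; print('  back',a,np.percentile(r[:,1],[1,99]),r[:,1].min(),r[:,1].max())
d=np.load('wrist3.npy'); print('slant lat (ray-depth) wrist done: -0.6')
print('scene hole mark',hit('scene',(255.4,414.7),.104),hit('scene',(255.2,410.7),.104))
im=cv2.imread('pics/scene3.png'); hsv=cv2.cvtColor(im,cv2.COLOR_BGR2HSV)
g=np.zeros((480,640));g[404:424,244:268]=np.clip(200-hsv[404:424,244:268,1].astype(float),0,None); g[g<60]=0
n,l,st,ce=cv2.connectedComponentsWithStats((g>0).astype(np.uint8)); print(st[1:],ce[1:])
for q in ce[1:]: print(hit('scene',q,.104))
E
```

```text
1980 front -7.641014463351177 [-9.59 -8.32 -7.01]
  back 3 [-29.39  21.7 ] -29.53264187245366 21.805019286336318
  back 9 [-29.64  21.89] -29.7669276833064 21.9907283635391
  back 15 [-29.29  21.55] -29.40533275971882 22.179501309777827
  back 21 [-29.56  22.28] -29.642457082872127 22.34993336993713
slant lat (ray-depth) wrist done: -0.6
scene hole mark [-23.44   0.3   65.31] [-20.31  -5.35  65.31]
[[259 404   9  13  64]
 [252 408   8   8  53]
 [266 422   2   2   4]] [[264.44 408.17]
 [255.45 411.57]
 [266.5  422.5 ]]
[-5.82  0.39 65.31]
[-20.71  -3.92  65.31]
[-15.4   21.67  65.31]
```

Emit:
move_arm(jaw=[0,0,0,0,0,0,0,0,0,0,0,0], dp=[[0,-0.39,1],[0,0,0.96],[0,0,0],[-0.5,0,0],[-0.7,0,0],[-0.7,0,0],[-0.7,0,0],[-0.7,0,0],[-0.7,0,0],[-0.48,0,0],[0,0,0],[0,0,0]], turn=[[0,0,0],[0,0,0],[0,0,0],[0,0,0],[0,0,0],[0,0,0],[0,0,0],[0,0,0],[0,0,0],[0,0,0],[0,0,0],[0,0,0]])

```text
time_s: 9.78
position: [0.6084, -0.2623, 0.1497]
tool_rot: [[0.165, 0.986, -0.0], [0.986, -0.165, 0.0], [0.0, -0.0, -1.0]]
ft_force: [-0.3, 0.0, -0.5]
grip_width: 0.007
gripper_force: 58.4
```

```bash
python3 - <<'E'
from h import *
np.set_printoptions(precision=4,suppress=True)
print(observe()['position'],observe()['ft_force'])
a,_=cams.get_image('scene'); print(cams.mark_of('scene','hook_tip')[:2],cams.mark_of('scene','purple_tag_hole')[:1])
b,_=cams.get_image('wrist')
o=np.zeros((600,800,3),np.uint8); o[:480,:400]=cv2.resize(a[370:450,215:282],(400,480),interpolation=cv2.INTER_CUBIC); o[:300,400:]=cv2.resize(b,(400,300)); cv2.imwrite('pics/d4.png',o[:,:,::-1])
E
```

```text
[ 0.6084 -0.2623  0.1497] [-0.3232  0.0496 -0.5126]
[{'location': [0.5053, 0.4065], 'p': 0.88}, {'location': [0.4636, 0.5148], 'p': 0.79}] [{'location': [0.3995, 0.8608], 'p': 0.83}]
```

View pics/d4.png

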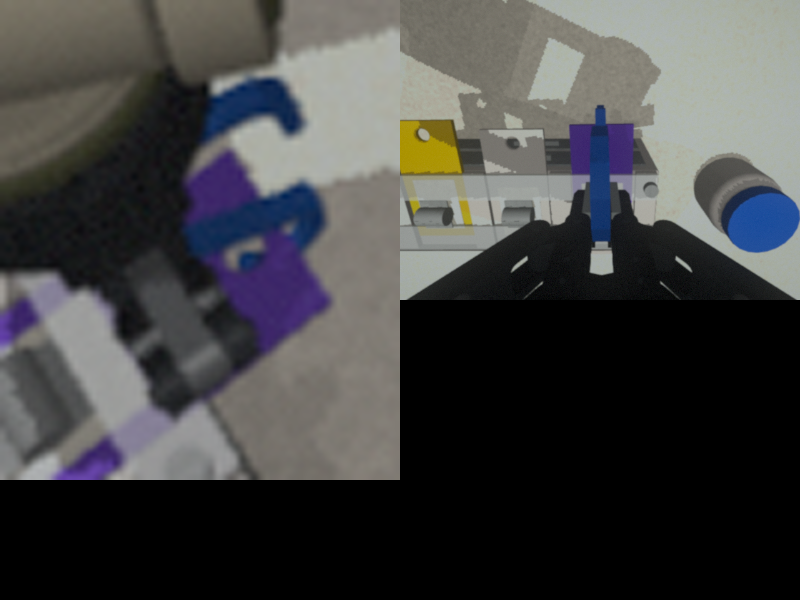

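The hole shows the blue tip beneath it (crop ≈(250,260), hole centre ≈(245,252)). Raise it gently and feel.

Emit:
move_arm(jaw=[0,0,0,0,0], dp=[[0,0,-0.2],[0,0,-0.2],[0,0,0],[0,0,0],[0,0,0]], turn=[[0,0,0],[0,0,0],[0,0,0],[0,0,0],[0,0,0]])

```text
time_s: 10.4
position: [0.6085, -0.262, 0.1538]
tool_rot: [[0.164, 0.986, 0.0], [0.986, -0.164, -0.0], [-0.0, 0.0, -1.0]]
ft_force: [0.2, -0.3, -0.9]
grip_width: 0.0065
gripper_force: 58.4
```

Emit:
move_arm(jaw=[0,0,0], dp=[[0,0,-0.08],[0,0,0],[0,0,0]], turn=[[0,0,0],[0,0,0],[0,0,0]])

```text
time_s: 10.65
position: [0.6085, -0.2621, 0.1546]
tool_rot: [[0.164, 0.986, 0.0], [0.986, -0.164, -0.0], [-0.0, 0.0, -1.0]]
ft_force: [-0.5, 0.3, 0.3]
grip_width: 0.0068
gripper_force: 58.4
```

Emit:
move_arm(jaw=[0,0,0], dp=[[0,0,-0.08],[0,0,0],[0,0,0]], turn=[[0,0,0],[0,0,0],[0,0,0]])

```text
time_s: 10.9
position: [0.6085, -0.2621, 0.1554]
tool_rot: [[0.164, 0.986, 0.0], [0.986, -0.164, -0.0], [-0.0, 0.0, -1.0]]
ft_force: [-0.2, -0.8, -0.4]
grip_width: 0.0069
gripper_force: 58.4
```

```bash
cat > look.py <<'E'
from h import *
import sys
np.set_printoptions(precision=4,suppress=True,linewidth=160)
print(observe()['position'],observe()['ft_force'])
a,_=cams.get_image('scene'); cv2.imwrite('pics/s_%s.png'%sys.argv[1],a[:,:,::-1])
c=a[405:420,246:268].astype(int); print('B-R'); print(c[...,2]-c[...,0]); print('G');print(c[...,1])
E
python3 look.py 5
```

```text
[ 0.6085 -0.2621  0.1554] [-0.2009 -0.7589 -0.3939]
B-R
[[ 45  47  49  59  63  69  71  66  62  67  70  67  62  67  72  67  63  60  55  66  61  63]
 [ 56  58  70  66  65  66  70  64  63  61  64  70  66  64  61  54  41  37  60  73  66  63]
 [ 59  65  63  62  64  62  67  61  65  64  63  64  55  54  49  45  33  39  87  76  70  59]
 [ 48  63  65  68  69  66  60  65  57  52  39  38  42  45  44  45  53  81  84  79  64  38]
 [ 42  63  69  65  64  67  62  47  25  10   7   7  17  44  43  45  49  63  74  70  33   7]
 [ 37  56  65  61  59  53  41  18   4   0  -1  -2   6  45  45  44  43  47  56  33   0 -12]
 [ 20  41  51  53  49  46  26  -1   4  48  66  49  54  45  46  44  46  46  42   8 -12 -12]
 [  2  10  29  38  40  43  19  -2   9  74  77  59  52  45  43  46  48  47  40  13  -6 -12]
 [  5   4   3  13  27  41  25  -4   2  53  75  62  45  41  45  47  48  46  43  34   9 -10]
 [ -3   5   1   2  20  35  34   9   3  27  51  46  44  44  47  47  47  44  44  42  23  -5]
 [  4   2   3   1   9  27  43  40  27  25  35  40  45  46  47  47  46  44  43  44  36  14]
 [ -1   4  -1  -1   2  16  41  43  44  46  
[... 989 characters left out ...]
0 102  94  52  51  48  35  35  43  43  46  47  56  86 112 121]
 [ 18  26  24  30  38  39  62 104 105  59  48  43  40  39  41  47  44  43  42  53  89 119]
 [ 18  20  15  19  30  33  52  80  94  71  45  39  35  41  44  44  42  37  39  39  73 112]
 [ 26  26  10  27  32  40  36  39  57  62  46  36  36  43  46  43  40  38  38  41  55  88]
 [ 26  17  28  45  69  62  37  38  40  40  35  36  38  39  36  38  38  38  41  39  42  53]
 [ 30  27  49  76  93  81  44  40  37  38  35  39  39  36  33  41  39  42  37  43  41  44]
 [ 53  41  66  89  82  59  45  39  39  40  40  36  42  37  40  40  37  39  40  40  40  43]
 [ 67  55  67  75  53  39  31  34  38  41  42  41  37  39  37  37  37  43  39  38  41  42]]
```

Emit:
move_arm(jaw=[0,0,0], dp=[[-0.15,-0.09,0],[0,0,0],[0,0,0]], turn=[[0,0,0],[0,0,0],[0,0,0]])

```text
time_s: 11.2
position: [0.6073, -0.2635, 0.1553]
tool_rot: [[0.164, 0.986, -0.0], [0.986, -0.164, 0.0], [0.0, -0.0, -1.0]]
ft_force: [0.4, 0.8, 0.6]
grip_width: 0.0065
gripper_force: 58.4
```

Emit:
move_arm(jaw=[0,0,0,0], dp=[[0,0,-0.08],[0,0,-0.08],[0,0,0],[0,0,0]], turn=[[0,0,0],[0,0,0],[0,0,0],[0,0,0]])

```text
time_s: 11.53
position: [0.6074, -0.2634, 0.157]
tool_rot: [[0.164, 0.986, 0.0], [0.986, -0.164, -0.0], [-0.0, 0.0, -1.0]]
ft_force: [-0.4, 0.1, -0.2]
grip_width: 0.0069
gripper_force: 58.4
```

Emit:
move_arm(jaw=[0,0,0,0], dp=[[0,0,-0.08],[0,0,-0.08],[0,0,0],[0,0,0]], turn=[[0,0,0],[0,0,0],[0,0,0],[0,0,0]])

```text
time_s: 11.87
position: [0.6074, -0.2634, 0.1586]
tool_rot: [[0.164, 0.986, 0.0], [0.986, -0.164, -0.0], [-0.0, 0.0, -1.0]]
ft_force: [-0.7, -0.3, 0.2]
grip_width: 0.0067
gripper_force: 58.4
```

```bash
python3 look.py 6
```

```text
[ 0.6074 -0.2634  0.1586] [-0.718  -0.3216  0.1678]
B-R
[[ 59  55  68  61  67  65  65  62  64  63  62  64  66  63  59  46  43  59  66  61  56  47]
 [ 67  65  63  66  66  64  63  62  66  64  61  60  60  52  46  38  45  66  72  57  62  24]
 [ 66  67  62  68  64  66  66  59  63  58  56  53  50  47  42  48  66  81  78  74  40   5]
 [ 65  65  67  62  64  64  59  58  42  28  21  28  40  43  43  44  54  77  72  54  18  -4]
 [ 63  60  64  65  60  52  52  44  27   7  -2  14  41  43  45  46  47  58  60  24  -2 -11]
 [ 57  60  58  52  48  47  41  35  39  18   5  39  53  48  43  44  46  49  32  -2 -13 -12]
 [ 30  48  47  45  43  43  36  42  84  73  59  59  65  50  43  44  47  49  26  -5 -11 -12]
 [ 13  21  32  41  43  42  37  45  80  73  66  59  56  42  44  46  46  47  37  13  -5 -12]
 [  1   0  10  30  45  43  34  29  56  73  66  60  49  44  45  46  44  46  46  37  11 -12]
 [ -1   1   1  24  43  46  35  21  30  48  51  44  44  43  45  43  44  44  46  44  26  -5]
 [  1   1   3  14  34  43  43  39  33  36  41  41  44  44  45  44  45  43  43  45  38  16]
 [  2   3   2   5  24  41  43  44  44  46  
[... 989 characters left out ...]
4  54  53  51  41  39  35  38  41  46  44  46  57  85 114 121]
 [ 17  24  29  36  37  39  51  65  54  44  41  41  39  40  41  43  42  34  39  54  93 118]
 [ 14  22  26  35  40  37  53  65  64  47  40  39  36  39  40  37  39  41  35  44  74 113]
 [ 20  24  35  40  40  39  38  43  50  47  37  39  34  38  38  36  37  39  42  40  57  89]
 [ 27  40  55  64  44  39  40  39  39  37  40  40  39  41  46  38  38  41  39  41  41  58]
 [ 60  69  76  84  51  32  42  41  40  39  39  40  39  42  40  38  40  38  35  38  44  47]
 [ 80  88  73  53  41  31  41  35  38  40  39  35  40  39  40  42  39  40  39  41  42  46]
 [ 65  66  51  30  22  25  32  39  39  38  40  40  40  37  40  42  35  39  39  41  48  47]]
```

Tip enters cleanly with no force. Continue.

Emit:
move_arm(jaw=[0,0,0,0,0,0,0], dp=[[0,0,-0.08],[0,0,-0.08],[0,0,-0.08],[0,0,-0.08],[0,0,-0.08],[0,0,0],[0,0,0]], turn=[[0,0,0],[0,0,0],[0,0,0],[0,0,0],[0,0,0],[0,0,0],[0,0,0]])

```text
time_s: 12.5
position: [0.6074, -0.2634, 0.1626]
tool_rot: [[0.164, 0.986, 0.0], [0.986, -0.164, -0.0], [-0.0, 0.0, -1.0]]
ft_force: [-0.4, 0.9, 0.1]
grip_width: 0.0067
gripper_force: 58.4
```

Emit:
move_arm(jaw=[0,0,0,0], dp=[[0,0,-0.08],[0,0,-0.08],[0,0,0],[0,0,0]], turn=[[0,0,0],[0,0,0],[0,0,0],[0,0,0]])

```text
time_s: 12.83
position: [0.6074, -0.2634, 0.1642]
tool_rot: [[0.164, 0.986, 0.0], [0.986, -0.164, -0.0], [-0.0, 0.0, -1.0]]
ft_force: [0.4, 0.1, -0.4]
grip_width: 0.0068
gripper_force: 58.4
```

Emit:
move_arm(jaw=[0,0,0], dp=[[0,0,-0.06],[0,0,0],[0,0,0]], turn=[[0,0,0],[0,0,0],[0,0,0]])

```text
time_s: 13.08
position: [0.6074, -0.2634, 0.1648]
tool_rot: [[0.164, 0.986, 0.0], [0.986, -0.164, -0.0], [0.0, 0.0, -1.0]]
ft_force: [-0.3, 1.1, -0.1]
grip_width: 0.0068
gripper_force: 58.4
```

Emit:
move_arm(jaw=[0,0,0], dp=[[0,0,-0.05],[0,0,0],[0,0,0]], turn=[[0,0,0],[0,0,0],[0,0,0]])

```text
time_s: 13.33
position: [0.6074, -0.2634, 0.1652]
tool_rot: [[0.164, 0.986, 0.0], [0.986, -0.164, 0.0], [0.0, 0.0, -1.0]]
ft_force: [0.3, -0.2, -0.3]
grip_width: 0.0067
gripper_force: 58.4
```

Emit:
move_arm(jaw=[0,0,0], dp=[[0,0,-0.05],[0,0,0],[0,0,0]], turn=[[0,0,0],[0,0,0],[0,0,0]])

```text
time_s: 13.58
position: [0.6074, -0.2634, 0.1658]
tool_rot: [[0.164, 0.986, 0.0], [0.986, -0.164, -0.0], [-0.0, 0.0, -1.0]]
ft_force: [1.1, 0.2, 0.1]
grip_width: 0.0067
gripper_force: 58.3
```

Emit:
move_arm(jaw=[0,0,0], dp=[[0,0,-0.04],[0,0,0],[0,0,0]], turn=[[0,0,0],[0,0,0],[0,0,0]])

```text
time_s: 13.83
position: [0.6074, -0.2634, 0.1661]
tool_rot: [[0.164, 0.986, 0.0], [0.986, -0.164, 0.0], [0.0, 0.0, -1.0]]
ft_force: [-0.2, 1.0, -1.0]
grip_width: 0.0071
gripper_force: 58.3
```

```bash
cat > f.py <<'E'
from h import *
f=[];
for i in range(6):
    cams.get_image('wrist'); f.append(observe()['ft_force'])
print(np.round(np.mean(f,0),2),np.round(np.std(f,0),2),np.round(observe()['position'],4),observe()['time_s'])
E
python3 f.py
```

```text
[ 0.52  0.09 -0.35] [0.47 0.3  0.43] [ 0.6074 -0.2633  0.1661] 14.1333
```

Emit:
move_arm(jaw=[0,0,0], dp=[[0,0,-0.04],[0,0,0],[0,0,0]], turn=[[0,0,0],[0,0,0],[0,0,0]])

```text
time_s: 14.38
position: [0.6074, -0.2634, 0.1666]
tool_rot: [[0.164, 0.986, -0.0], [0.986, -0.164, 0.0], [0.0, -0.0, -1.0]]
ft_force: [0.4, -0.3, 0.5]
grip_width: 0.0066
gripper_force: 58.3
```

```bash
python3 f.py
```

```text
[ 0.44  0.13 -0.18] [0.52 0.3  0.39] [ 0.6074 -0.2634  0.1665] 14.6833
```

Emit:
move_arm(jaw=[0,0,0], dp=[[0,0,-0.05],[0,0,0],[0,0,0]], turn=[[0,0,0],[0,0,0],[0,0,0]])

```text
time_s: 14.93
position: [0.6074, -0.2634, 0.1671]
tool_rot: [[0.164, 0.986, -0.0], [0.986, -0.164, -0.0], [-0.0, 0.0, -1.0]]
ft_force: [-0.2, 0.8, -0.5]
grip_width: 0.007
gripper_force: 58.3
```

```bash
python3 f.py
```

```text
[ 0.05  0.22 -0.61] [0.34 0.69 0.38] [ 0.6074 -0.2634  0.167 ] 15.2333
```

Emit:
move_arm(jaw=[0,0,0], dp=[[0,0,-0.05],[0,0,0],[0,0,0]], turn=[[0,0,0],[0,0,0],[0,0,0]])

```text
time_s: 15.48
position: [0.6074, -0.2634, 0.1675]
tool_rot: [[0.164, 0.986, 0.0], [0.986, -0.164, -0.0], [-0.0, 0.0, -1.0]]
ft_force: [-0.1, -1.1, -0.1]
grip_width: 0.0068
gripper_force: 58.3
```

```bash
python3 f.py
```

```text
[-0.06  0.45 -0.53] [0.55 0.58 0.27] [ 0.6074 -0.2634  0.1675] 15.7833
```

Emit:
move_arm(jaw=[0,0,0], dp=[[0,0,-0.05],[0,0,0],[0,0,0]], turn=[[0,0,0],[0,0,0],[0,0,0]])

```text
time_s: 16.03
position: [0.6074, -0.2634, 0.1681]
tool_rot: [[0.164, 0.986, 0.0], [0.986, -0.164, -0.0], [-0.0, 0.0, -1.0]]
ft_force: [-0.2, 0.1, -1.3]
grip_width: 0.0069
gripper_force: 58.3
```

```bash
python3 f.py
```

```text
[ 0.54  0.28 -0.26] [0.63 0.37 0.38] [ 0.6074 -0.2634  0.168 ] 16.3333
```

Emit:
move_arm(jaw=[0,0,0], dp=[[0,0,-0.05],[0,0,0],[0,0,0]], turn=[[0,0,0],[0,0,0],[0,0,0]])

```text
time_s: 16.58
position: [0.6074, -0.2634, 0.1686]
tool_rot: [[0.164, 0.986, 0.0], [0.986, -0.164, -0.0], [-0.0, 0.0, -1.0]]
ft_force: [0.4, 0.5, 0.7]
grip_width: 0.007
gripper_force: 58.3
```

```bash
python3 f.py; python3 - <<'E'
from h import *
a,_=cams.get_image('scene'); b,_=cams.get_image('wrist')
o=np.zeros((480,800,3),np.uint8); o[:,:400]=cv2.resize(a[370:450,215:282],(400,480),interpolation=cv2.INTER_CUBIC); o[:,400:]=cv2.resize(b[150:390,210:410],(400,480)); cv2.imwrite('pics/d7.png',o[:,:,::-1])
E
```

```text
[ 0.07  0.07 -0.3 ] [0.63 0.51 0.38] [ 0.6074 -0.2634  0.1685] 16.8833
```

View pics/d7.png

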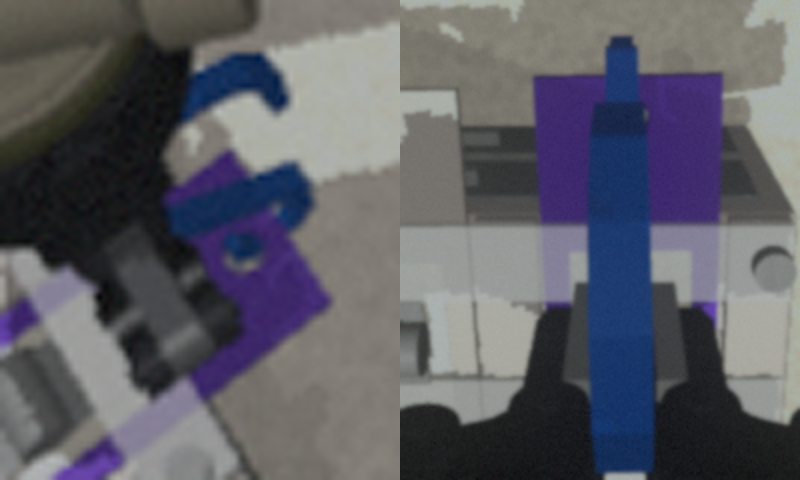

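The tip stands up through the hole (left crop ≈(243,248)); the web is not yet borne on. Continue upwards.

Emit:
move_arm(jaw=[0,0,0], dp=[[0,0,-0.05],[0,0,0],[0,0,0]], turn=[[0,0,0],[0,0,0],[0,0,0]])

```text
time_s: 17.23
position: [0.6074, -0.2634, 0.169]
tool_rot: [[0.164, 0.986, -0.0], [0.986, -0.164, 0.0], [-0.0, -0.0, -1.0]]
ft_force: [-0.2, -0.2, -1.4]
grip_width: 0.0066
gripper_force: 58.3
```

```bash
python3 f.py
```

```text
[-0.1  -0.26 -0.98] [0.32 0.23 0.45] [ 0.6074 -0.2634  0.169 ] 17.5333
```

Emit:
move_arm(jaw=[0,0,0], dp=[[0,0,-0.03],[0,0,0],[0,0,0]], turn=[[0,0,0],[0,0,0],[0,0,0]])

```text
time_s: 17.78
position: [0.6074, -0.2633, 0.1692]
tool_rot: [[0.164, 0.986, -0.0], [0.986, -0.164, 0.0], [0.0, -0.0, -1.0]]
ft_force: [0.2, -0.4, -1.4]
grip_width: 0.0069
gripper_force: 58.3
```

```bash
python3 f.py
```

```text
[ 0.46  0.16 -1.46] [0.4  0.23 0.15] [ 0.6074 -0.2634  0.1693] 18.0833
```

Contact; the tag is yielding. Small steps to the keeper bar.

Emit:
move_arm(jaw=[0,0,0], dp=[[0,0,-0.03],[0,0,0],[0,0,0]], turn=[[0,0,0],[0,0,0],[0,0,0]])

```text
time_s: 18.33
position: [0.6074, -0.2634, 0.1697]
tool_rot: [[0.164, 0.986, 0.0], [0.986, -0.164, -0.0], [-0.0, 0.0, -1.0]]
ft_force: [-0.5, -0.3, -1.9]
grip_width: 0.0068
gripper_force: 58.3
```

```bash
python3 f.py
```

```text
[ 0.25  0.03 -1.42] [0.37 0.39 0.47] [ 0.6074 -0.2634  0.1696] 18.6333
```

Emit:
move_arm(jaw=[0,0,0], dp=[[0,0,-0.03],[0,0,0],[0,0,0]], turn=[[0,0,0],[0,0,0],[0,0,0]])

```text
time_s: 18.88
position: [0.6074, -0.2634, 0.17]
tool_rot: [[0.164, 0.986, 0.0], [0.986, -0.164, -0.0], [-0.0, 0.0, -1.0]]
ft_force: [-0.1, 0.3, -2.0]
grip_width: 0.0068
gripper_force: 58.3
```

```bash
python3 f.py
```

```text
[-0.01  0.15 -1.  ] [0.57 0.41 0.51] [ 0.6074 -0.2634  0.1699] 19.1833
```

Emit:
move_arm(jaw=[0,0,0], dp=[[0,0,-0.03],[0,0,0],[0,0,0]], turn=[[0,0,0],[0,0,0],[0,0,0]])

```text
time_s: 19.43
position: [0.6074, -0.2634, 0.1702]
tool_rot: [[0.164, 0.986, -0.0], [0.986, -0.164, -0.0], [-0.0, -0.0, -1.0]]
ft_force: [0.7, 0.2, -0.1]
grip_width: 0.0071
gripper_force: 58.3
```

Emit:
move_arm(jaw=[0,0,0], dp=[[0,0,-0.03],[0,0,0],[0,0,0]], turn=[[0,0,0],[0,0,0],[0,0,0]])

```text
time_s: 19.68
position: [0.6074, -0.2634, 0.1706]
tool_rot: [[0.164, 0.986, 0.0], [0.986, -0.164, 0.0], [0.0, 0.0, -1.0]]
ft_force: [-0.2, -0.1, -1.5]
grip_width: 0.0068
gripper_force: 58.3
```

```bash
python3 f.py
```

```text
[ 0.3   0.09 -1.16] [0.57 0.49 0.41] [ 0.6074 -0.2634  0.1705] 19.9833
```

Emit:
move_arm(jaw=[0,0,0], dp=[[0,0,-0.03],[0,0,0],[0,0,0]], turn=[[0,0,0],[0,0,0],[0,0,0]])

```text
time_s: 20.23
position: [0.6074, -0.2634, 0.1708]
tool_rot: [[0.164, 0.986, 0.0], [0.986, -0.164, 0.0], [0.0, 0.0, -1.0]]
ft_force: [0.7, 0.8, -0.4]
grip_width: 0.0068
gripper_force: 58.3
```

Emit:
move_arm(jaw=[0,0,0], dp=[[0,0,-0.03],[0,0,0],[0,0,0]], turn=[[0,0,0],[0,0,0],[0,0,0]])

```text
time_s: 20.48
position: [0.6074, -0.2634, 0.1711]
tool_rot: [[0.164, 0.986, -0.0], [0.986, -0.164, 0.0], [0.0, -0.0, -1.0]]
ft_force: [-0.2, 0.1, -2.4]
grip_width: 0.0066
gripper_force: 58.3
```

Emit:
move_arm(jaw=[0,0,0], dp=[[0,0,-0.02],[0,0,0],[0,0,0]], turn=[[0,0,0],[0,0,0],[0,0,0]])

```text
time_s: 20.73
position: [0.6074, -0.2634, 0.1713]
tool_rot: [[0.164, 0.986, -0.0], [0.986, -0.164, 0.0], [0.0, -0.0, -1.0]]
ft_force: [0.3, 1.1, -2.9]
grip_width: 0.007
gripper_force: 58.3
```

```bash
python3 f.py
```

```text
[ 0.31 -0.01 -2.12] [0.51 0.44 0.29] [ 0.6074 -0.2634  0.1713] 21.0333
```

Emit:
move_arm(jaw=[0,0,0], dp=[[0,0,-0.015],[0,0,0],[0,0,0]], turn=[[0,0,0],[0,0,0],[0,0,0]])

```text
time_s: 21.28
position: [0.6074, -0.2634, 0.1714]
tool_rot: [[0.164, 0.986, -0.0], [0.986, -0.164, 0.0], [0.0, -0.0, -1.0]]
ft_force: [-0.3, 0.2, -2.7]
grip_width: 0.0069
gripper_force: 58.3
```

```bash
python3 f.py
```

```text
[ 0.36  0.51 -2.52] [0.34 0.37 0.43] [ 0.6074 -0.2634  0.1714] 21.5833
```

Emit:
move_arm(jaw=[0,0,0], dp=[[0,0,-0.015],[0,0,0],[0,0,0]], turn=[[0,0,0],[0,0,0],[0,0,0]])

```text
time_s: 21.83
position: [0.6074, -0.2633, 0.1716]
tool_rot: [[0.164, 0.986, -0.0], [0.986, -0.164, 0.0], [0.0, -0.0, -1.0]]
ft_force: [-0.1, 0.9, -3.5]
grip_width: 0.0069
gripper_force: 58.3
```

```bash
python3 f.py
```

```text
[ 0.08  0.41 -3.07] [0.42 0.19 0.63] [ 0.6074 -0.2634  0.1716] 22.1333
```

Emit:
move_arm(jaw=[0,0,0], dp=[[0,0,-0.025],[0,0,0],[0,0,0]], turn=[[0,0,0],[0,0,0],[0,0,0]])

```text
time_s: 22.38
position: [0.6073, -0.2634, 0.1718]
tool_rot: [[0.164, 0.986, -0.0], [0.986, -0.164, 0.0], [0.0, -0.0, -1.0]]
ft_force: [-1.1, 0.1, -3.4]
grip_width: 0.0072
gripper_force: 58.3
```

```bash
python3 f.py
```

```text
[ 0.13  0.53 -3.25] [0.45 0.36 0.23] [ 0.6074 -0.2634  0.1719] 22.6833
```

Emit:
move_arm(jaw=[0,0,0], dp=[[0,0,-0.025],[0,0,0],[0,0,0]], turn=[[0,0,0],[0,0,0],[0,0,0]])

```text
time_s: 22.93
position: [0.6074, -0.2633, 0.1721]
tool_rot: [[0.164, 0.986, -0.0], [0.986, -0.164, 0.0], [0.0, -0.0, -1.0]]
ft_force: [-0.1, 1.0, -3.6]
grip_width: 0.0068
gripper_force: 58.2
```

```bash
python3 f.py
```

```text
[ 0.19  0.78 -4.09] [0.54 0.62 0.35] [ 0.6074 -0.2634  0.1721] 23.2333
```

Firm bearing (~3.7 N net). Hold 1 s, then ease 1 mm.

Emit:
move_arm(jaw=[0,0,0,0,0,0,0,0,0,0,0,0], dp=[[0,0,0],[0,0,0],[0,0,0],[0,0,0],[0,0,0],[0,0,0],[0,0,0],[0,0,0],[0,0,0],[0,0,0],[0,0,0],[0,0,0]], turn=[[0,0,0],[0,0,0],[0,0,0],[0,0,0],[0,0,0],[0,0,0],[0,0,0],[0,0,0],[0,0,0],[0,0,0],[0,0,0],[0,0,0]])

```text
time_s: 24.23
position: [0.6074, -0.2634, 0.1721]
tool_rot: [[0.164, 0.986, -0.0], [0.986, -0.164, 0.0], [0.0, -0.0, -1.0]]
ft_force: [-0.0, 0.8, -3.5]
grip_width: 0.0069
gripper_force: 58.2
```

```bash
python3 f.py
```

```text
[-0.04  1.08 -3.79] [0.43 0.41 0.23] [ 0.6074 -0.2634  0.1721] 24.5333
```

Emit:
move_arm(jaw=[0,0,0,0], dp=[[0,0,0.05],[0,0,0.06],[0,0,0],[0,0,0]], turn=[[0,0,0],[0,0,0],[0,0,0],[0,0,0]])

```text
time_s: 24.87
position: [0.6074, -0.2635, 0.1712]
tool_rot: [[0.164, 0.986, 0.0], [0.986, -0.164, -0.0], [-0.0, 0.0, -1.0]]
ft_force: [-0.3, 0.4, -2.6]
grip_width: 0.0072
gripper_force: 58.4
```

```bash
python3 f.py
```

```text
[ 0.2   0.26 -2.16] [0.43 0.41 0.32] [ 0.6074 -0.2634  0.1711] 25.1667
```

Emit:
move_arm(jaw=[0,0,0,0,0,0,0,0], dp=[[0.1,0,0],[0.15,0,0],[0.2,0,0],[0.2,0,0],[0.2,0,0],[0.2,0,0],[0.2,0,0],[0,0,0]], turn=[[0,0,0],[0,0,0],[0,0,0],[0,0,0],[0,0,0],[0,0,0],[0,0,0],[0,0,0]])

```text
time_s: 25.83
position: [0.6095, -0.2507, 0.1712]
tool_rot: [[0.164, 0.986, 0.0], [0.986, -0.164, -0.0], [-0.0, 0.0, -1.0]]
ft_force: [0.1, -2.4, -1.2]
grip_width: 0.007
gripper_force: 58.5
```

```bash
python3 f.py
```

```text
[-0.13 -2.07 -0.8 ] [0.26 0.51 0.22] [ 0.6095 -0.251   0.171 ] 26.1333
```

The tag is sliding with ~2 N drag. Keep drawing.

Emit:
move_arm(jaw=[0,0,0,0,0,0,0,0,0,0,0,0], dp=[[0.3,0,0],[0.4,0,0],[0.4,0,0],[0.4,0,0],[0.4,0,0],[0.4,0,0],[0.4,0,0],[0.4,0,0],[0.4,0,0],[0.4,0,0],[0.4,0,0],[0.3,0,0]], turn=[[0,0,0],[0,0,0],[0,0,0],[0,0,0],[0,0,0],[0,0,0],[0,0,0],[0,0,0],[0,0,0],[0,0,0],[0,0,0],[0,0,0]])

```text
time_s: 27.13
position: [0.6171, -0.2051, 0.171]
tool_rot: [[0.164, 0.986, -0.0], [0.986, -0.164, 0.0], [0.0, -0.0, -1.0]]
ft_force: [-0.1, -0.3, -1.2]
grip_width: 0.007
gripper_force: 58.6
```

```bash
python3 f.py; python3 - <<'E'
from h import *
a,_=cams.get_image('scene'); b,_=cams.get_image('wrist')
o=np.zeros((480,800,3),np.uint8); o[:,:400]=cv2.resize(a[350:470,200:300],(400,480),interpolation=cv2.INTER_CUBIC); o[:,400:]=cv2.resize(b[100:390,200:440],(400,480)); cv2.imwrite('pics/d8.png',o[:,:,::-1])
E
```

```text
[ 0.06  0.   -0.95] [0.41 0.57 0.4 ] [ 0.617  -0.2058  0.171 ] 27.4333
```

View pics/d8.png

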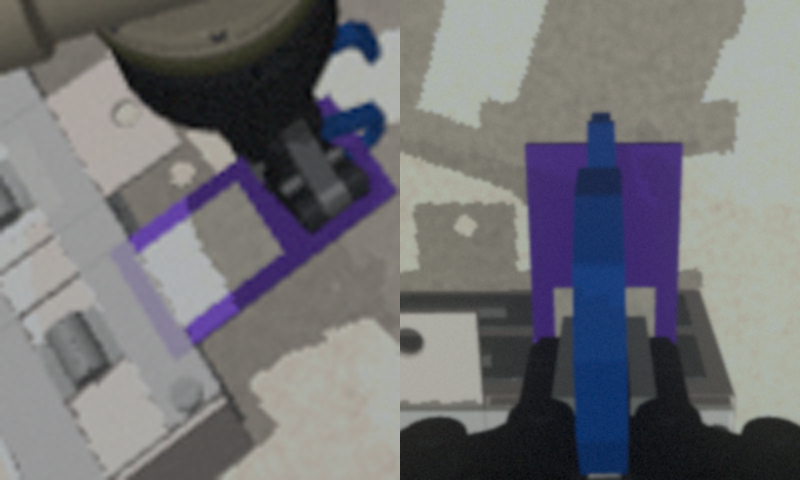

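The tag follows the hook, ~59 mm out, spring released. Finish drawing it out.

Emit:
move_arm(jaw=[0,0,0,0,0,0,0,0,0,0,0,0], dp=[[0.3,0,0],[0.3,0,0],[0.3,0,0],[0.3,0,0],[0.3,0,0],[0.3,0,0],[0.3,0,0],[0.3,0,0],[0.3,0,0],[0.3,0,0],[0.4,0,0],[0.4,0,0]], turn=[[0,0,0],[0,0,0],[0,0,0],[0,0,0],[0,0,0],[0,0,0],[0,0,0],[0,0,0],[0,0,0],[0,0,0],[0,0,0],[0,0,0]])

```text
time_s: 28.53
position: [0.6234, -0.1679, 0.1711]
tool_rot: [[0.164, 0.986, 0.0], [0.986, -0.164, -0.0], [-0.0, 0.0, -1.0]]
ft_force: [-0.8, -0.3, 0.3]
grip_width: 0.0066
gripper_force: 58.7
```

Emit:
move_arm(jaw=[0,0,0,0,0,0,0,0,0,0,0,0], dp=[[0.3,0,-0.1],[0.3,0,-0.2],[0.3,0,-0.4],[0.3,0,-0.6],[0.3,0,-0.8],[0.3,0,-1],[0.3,0,-1],[0.3,0,-1],[0.2,0,-1],[0,0,-1],[0,0,-0.5],[0,0,0]], turn=[[0,0,0],[0,0,0],[0,0,0],[0,0,0],[0,0,0],[0,0,0],[0,0,0],[0,0,0],[0,0,0],[0,0,0],[0,0,0],[0,0,0]])

```text
time_s: 29.53
position: [0.6279, -0.1428, 0.2486]
tool_rot: [[0.164, 0.986, 0.002], [0.986, -0.164, -0.001], [-0.001, 0.003, -1.0]]
ft_force: [-0.1, -0.2, -1.0]
grip_width: 0.0069
gripper_force: 58.6
```

```bash
python3 f.py; python3 - <<'E'
from h import *
a,_=cams.get_image('scene'); b,_=cams.get_image('wrist')
o=np.zeros((480,800,3),np.uint8); o[:,:400]=cv2.resize(a[290:470,200:350],(400,480),interpolation=cv2.INTER_CUBIC); o[:300,400:]=cv2.resize(b,(400,300)); cv2.imwrite('pics/d9.png',o[:,:,::-1])
E
```

```text
[ 0.03 -0.13 -1.32] [0.32 0.24 0.6 ] [ 0.6273 -0.1426  0.2464] 29.8333
```

View pics/d9.png

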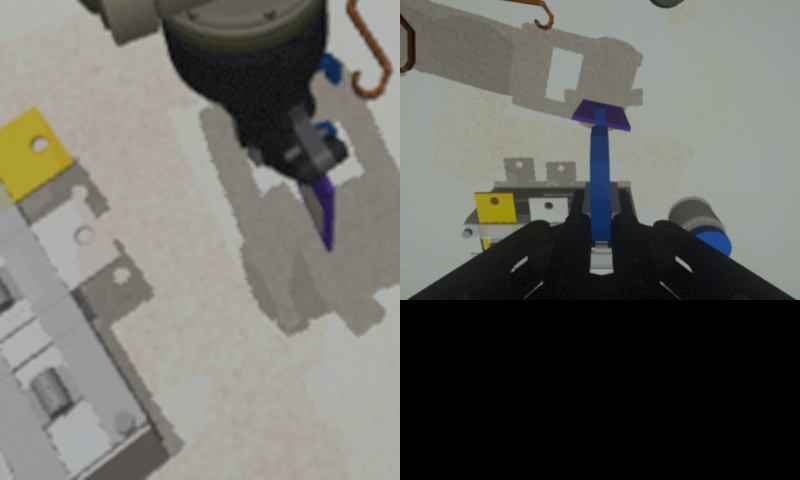

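The tag hangs from the hook; the other tags are in place. Go back to the rail's side.

Emit:
move_arm(jaw=[0,0,0,0,0,0,0,0,0,0,0,0], dp=[[0,0,-0.04],[0.74,-0.32,-0.08],[1.24,-0.53,-0.13],[1.24,-0.53,-0.13],[1.24,-0.53,-0.13],[1.24,-0.53,-0.13],[1.24,-0.53,-0.13],[1.24,-0.53,-0.13],[1.24,-0.53,-0.13],[1.24,-0.53,-0.13],[1.24,-0.53,-0.13],[1.24,-0.53,-0.13]], turn=[[0,0,-0.07],[0,0,0],[0,0,0],[0,0,0],[0,0,0],[0,0,0],[0,0,0],[0,0,0],[0,0,0],[0,0,0],[0,0,0],[0,0,0]])

```text
time_s: 30.93
position: [0.5836, -0.0051, 0.2614]
tool_rot: [[0.095, 0.995, 0.0], [0.995, -0.095, 0.0], [0.0, 0.0, -1.0]]
ft_force: [-0.5, -0.8, -1.2]
grip_width: 0.0069
gripper_force: 58.6
```

Emit:
move_arm(jaw=[0,0,0,0,0,0,0,0,0,0,0,0], dp=[[1.24,-0.53,-0.13],[1.24,-0.53,-0.13],[1.24,-0.53,-0.13],[1.24,-0.53,-0.13],[1.24,-0.53,-0.13],[1.24,-0.53,-0.13],[1,-0.43,-0.1],[0.74,-0.32,-0.08],[0.5,-0.21,-0.05],[0.25,-0.1,0],[0,0,0],[0,0,0]], turn=[[0,0,0],[0,0,0],[0,0,0],[0,0,0],[0,0,0],[0,0,0],[0,0,0],[0,0,0],[0,0,0],[0,0,0],[0,0,0],[0,0,0]])

```text
time_s: 31.93
position: [0.5513, 0.0962, 0.2712]
tool_rot: [[0.095, 0.995, -0.0], [0.995, -0.095, -0.0], [-0.0, -0.0, -1.0]]
ft_force: [0.6, 0.0, -1.6]
grip_width: 0.0069
gripper_force: 58.6
```

```bash
python3 f.py; python3 - <<'E'
from h import *
np.set_printoptions(precision=1,suppress=True)
s=observe(); R=np.array(s['tool_rot']);t=np.array(s['position']); print(R[:,0],t)
for c in ['wrist','scene']:
    W=w_from_cam(c); im,d=cams.get_image(c)
    hsv=cv2.cvtColor(im,cv2.COLOR_RGB2HSV);H,S,V=[hsv[...,i].astype(int) for i in range(3)]
    P=cloud(c,d,W); Q=(P-t)@R*1000
    m=(d>0)&(H>100)&(H<122)&(S>120)&(abs(Q[...,1])<12)&(abs(Q[...,0])<70); q=Q[m]
    for z0 in (-60,-50,-40,-30,30,40,50,60):
        r=q[abs(q[:,2]-z0)<5]
        if len(r)>3: print(c,z0,len(r),np.percentile(r[:,0],[2,50,98]),np.percentile(r[:,1],[2,50,98]))
    m=(d>0)&(P[...,2]>.27)&(P[...,2]<.285)&(S<60)&(P[...,1]>.18)&(P[...,1]<.24)&(P[...,0]>.47)&(P[...,0]<.65); q=P[m]; print(len(q), np.polyfit(q[:,0],q[:,1],1)@np.array([559,1000]))
    m=(d>0)&(H>122)&(H<150)&(S>110)&(abs(Q[...,1])<40)&(Q[...,2]>40)&(Q[...,2]<190)&(abs(Q[...,0])<100); print(c,'purple',m.sum(),Q[m].min(0),Q[m].max(0))
E
```

```text
[-0.18  0.22 -0.92] [0.65 0.33 0.13] [0.5513 0.0961 0.2713] 32.2333
[ 0.1  1.  -0. ] [0.6 0.1 0.3]
wrist -60 3158 [11.2 29.  40.4] [-4.4 -0.7  3.3]
wrist -50 1502 [ 6.6 44.6 49.2] [-4.5 -0.9  2.9]
wrist -40 600 [-2.6 50.6 52.2] [-5.4 -1.2  4.8]
wrist -30 205 [10.6 52.  52.4] [-6.3 -1.4  2.2]
wrist 30 52 [38.5 39.4 40.7] [-4.3 -0.6  2.7]
wrist 40 383 [39.6 44.5 49.4] [-4.4 -1.1  3.2]
wrist 50 27 [48.8 49.3 49.8] [-3.6 -1.1  1.6]
wrist 60 24 [34.8 49.  49.2] [-5.5 -1.4  0.9]
14536 204.63040973792542
wrist purple 662 [ 22.  -27.1  60.1] [ 41.1  25.2 154. ]
scene 30 14 [26.3 32.  38.6] [-1.9  3.1  4.4]
scene 40 14 [35.1 41.3 44.1] [-0.4  3.   4. ]
scene 50 8 [24.2 42.9 44. ] [-2.6 -0.7  2.6]
scene 60 28 [21.8 25.6 45.2] [-2.8  0.4  3.3]
384 204.39875646601948
scene purple 424 [ 16.9 -29.2  60.5] [ 38.  26. 169.]
```

Emit:
move_arm(jaw=[0,0,0,0,0,0,0,0,0,0,0,0], dp=[[0.4,-0.2,0],[0.8,0,0],[1,0,0],[1,0,0],[1,0,0],[1,0,0],[1,0,0],[1,0,0],[0.8,0,0],[0.6,0,0],[0,0,0],[0,0,0]], turn=[[0,0,0],[0,0,0],[0,0,0],[0,0,0],[0,0,0],[0,0,0],[0,0,0],[0,0,0],[0,0,0],[0,0,0],[0,0,0],[0,0,0]])

```text
time_s: 33.33
position: [0.5574, 0.1824, 0.2713]
tool_rot: [[0.094, 0.996, -0.0], [0.996, -0.094, -0.0], [-0.0, -0.0, -1.0]]
ft_force: [-0.5, 0.2, -0.6]
grip_width: 0.0066
gripper_force: 58.6
```

```bash
python3 f.py
```

```text
[-0.08 -0.12 -1.02] [0.36 0.41 0.64] [0.5574 0.1819 0.2714] 33.6333
```

No contact. Lower to just above the rest height.

Emit:
move_arm(jaw=[0,0,0,0,0,0,0,0,0,0,0,0], dp=[[0,0,0.3],[0,0,0.45],[0,0,0.45],[0,0,0.45],[0,0,0.45],[0,0,0.45],[0,0,0.45],[0,0,0.45],[0,0,0.45],[0,0,0.2],[0,0,0],[0,0,0]], turn=[[0,0,0],[0,0,0],[0,0,0],[0,0,0],[0,0,0],[0,0,0],[0,0,0],[0,0,0],[0,0,0],[0,0,0],[0,0,0],[0,0,0]])

```text
time_s: 34.63
position: [0.5574, 0.1823, 0.2304]
tool_rot: [[0.095, 0.995, 0.0], [0.995, -0.095, -0.0], [-0.0, 0.0, -1.0]]
ft_force: [-0.0, 0.3, -0.4]
grip_width: 0.0069
gripper_force: 58.6
```

```bash
python3 f.py
```

```text
[-0.08  0.09 -1.04] [0.65 0.45 0.43] [0.5574 0.1823 0.2305] 34.9333
```

Emit:
move_arm(jaw=[0,0,0,0,0,0], dp=[[0,0,0.1],[0,0,0.1],[0,0,0.08],[0,0,0],[0,0,0],[0,0,0]], turn=[[0,0,0],[0,0,0],[0,0,0],[0,0,0],[0,0,0],[0,0,0]])

```text
time_s: 35.43
position: [0.5574, 0.1823, 0.2276]
tool_rot: [[0.095, 0.995, 0.0], [0.995, -0.095, 0.0], [0.0, 0.0, -1.0]]
ft_force: [-0.9, -0.2, -1.2]
grip_width: 0.0069
gripper_force: 58.6
```

```bash
python3 f.py
```

```text
[-0.56 -0.06 -0.76] [0.32 0.46 0.29] [0.5574 0.1823 0.2276] 35.7333
```

Emit:
move_arm(jaw=[0,0,0], dp=[[0,0,0.06],[0,0,0],[0,0,0]], turn=[[0,0,0],[0,0,0],[0,0,0]])

```text
time_s: 35.98
position: [0.5574, 0.1823, 0.2269]
tool_rot: [[0.095, 0.995, -0.0], [0.995, -0.095, 0.0], [0.0, -0.0, -1.0]]
ft_force: [0.3, -0.0, -0.5]
grip_width: 0.0068
gripper_force: 58.6
```

```bash
python3 f.py
```

```text
[ 0.03  0.06 -1.33] [0.34 0.34 0.42] [0.5574 0.1823 0.2269] 36.2833
```

Emit:
move_arm(jaw=[0,0,0], dp=[[0,0,0.05],[0,0,0],[0,0,0]], turn=[[0,0,0],[0,0,0],[0,0,0]])

```text
time_s: 36.53
position: [0.5574, 0.1823, 0.2265]
tool_rot: [[0.095, 0.995, 0.0], [0.995, -0.095, 0.0], [0.0, 0.0, -1.0]]
ft_force: [0.1, -0.3, -0.7]
grip_width: 0.0067
gripper_force: 58.6
```

```bash
python3 f.py
```

```text
[ 0.11  0.13 -0.46] [0.36 0.45 0.3 ] [0.5574 0.1823 0.2265] 36.8333
```

Emit:
move_arm(jaw=[0,0,0], dp=[[0,0,0.04],[0,0,0],[0,0,0]], turn=[[0,0,0],[0,0,0],[0,0,0]])

```text
time_s: 37.08
position: [0.5575, 0.1823, 0.2264]
tool_rot: [[0.095, 0.995, 0.001], [0.995, -0.095, 0.0], [0.0, 0.001, -1.0]]
ft_force: [-0.9, 0.3, 2.3]
grip_width: 0.0068
gripper_force: 59.0
```

```bash
python3 f.py
```

```text
[0.13 0.16 3.49] [0.66 0.34 0.32] [0.5575 0.1824 0.2263] 37.3833
```

Resting on the rail (same height as originally). Ease slightly and release.

Emit:
move_arm(jaw=[0,0,1.0,1.4,2,3,4,5,5,5,5,5], dp=[[0,0,-0.02],[0,0,0],[0,0,0],[0,0,0],[0,0,0],[0,0,0],[0,0,0],[0,0,0],[0,0,0],[0,0,0],[0,0,0],[0,0,0]], turn=[[0,0,0],[0,0,0],[0,0,0],[0,0,0],[0,0,0],[0,0,0],[0,0,0],[0,0,0],[0,0,0],[0,0,0],[0,0,0],[0,0,0]], force=20)

```text
time_s: 38.38
position: [0.5574, 0.1823, 0.2262]
tool_rot: [[0.095, 0.995, -0.0], [0.995, -0.095, 0.0], [-0.0, -0.0, -1.0]]
ft_force: [-0.2, -0.3, -0.3]
grip_width: 0.0498
gripper_force: 0.0
```

```bash
python3 - <<'E'
from h import *
np.set_printoptions(precision=1,suppress=True)
s=observe(); R=np.array(s['tool_rot']);t=np.array(s['position']); print(s['ft_force'],s['grip_width'])
for c in ['wrist','scene']:
    W=w_from_cam(c); im,d=cams.get_image(c)
    hsv=cv2.cvtColor(im,cv2.COLOR_RGB2HSV);H,S,V=[hsv[...,i].astype(int) for i in range(3)]
    P=cloud(c,d,W); Q=(P-t)@R*1000
    m=(d>0)&(H>100)&(H<122)&(S>120)&(abs(Q[...,1])<20)&(abs(Q[...,0])<70)&(Q[...,2]<100); q=Q[m]
    for z0 in (-60,-50,-40,-30,0,30,40,50,60):
        r=q[abs(q[:,2]-z0)<5]
        if len(r)>3: print(c,z0,len(r),np.percentile(r[:,0],[2,50,98]),np.percentile(r[:,1],[2,50,98]))
    m=(d>0)&(H>122)&(H<150)&(S>110)&(abs(Q[...,1])<45)&(Q[...,2]>40)&(Q[...,2]<190)&(abs(Q[...,0])<60); print(c,'purple',m.sum(),Q[m].min(0),Q[m].max(0))
E
```

```text
[-0.2 -0.3 -0.3] 0.049813790954722874
wrist -60 3120 [10.3 28.8 40.4] [-4.3 -0.6  3.1]
wrist -50 1380 [ 7.1 44.6 48.8] [-4.6 -1.   2.6]
wrist -40 536 [48.4 50.6 51.9] [-4.7 -1.1  2.3]
wrist -30 190 [51.2 51.6 51.9] [-4.7 -1.4  2.2]
wrist 30 18 [37.7 38.  39.2] [-4.8 -1.1  1.8]
wrist 40 376 [37.9 42.5 47.2] [-4.9 -1.1  2.5]
wrist 50 32 [46.6 46.8 47.3] [-4.5 -1.6  1.8]
wrist 60 37 [30.7 46.6 46.8] [-7.3 -2.3  0.9]
wrist purple 1857 [ 25.7 -27.   57.2] [ 46.7  24.2 165.6]
scene -50 16 [-1.4  2.   4. ] [-3.  -0.3  2.2]
scene -40 25 [-4.  -1.7  1.4] [-3.   0.9  4.5]
scene -30 18 [-5.1 -3.   0.6] [-2.3  1.8  5.2]
scene 0 13 [-5.2 -2.8  3.7] [-3.3  3.6  4.8]
scene 50 4 [15.7 17.9 19. ] [-1.6 -0.6  1.8]
scene 60 11 [15.4 17.  19.6] [-3.2  0.5  3.1]
scene purple 348 [ 19.8 -27.5  58.3] [ 31.   25.  167.3]
```

Hook and tag hang steadily on the rail. Withdraw upwards.

Emit:
move_arm(jaw=[5,5,5,5,5,5,5,5,5,5,5,5], dp=[[0,0,-0.5],[0,0,-1],[0,0,-1.5],[0,0,-1.5],[0,0,-1.5],[0,0,-1.5],[0,0,-1.5],[0,0,-2],[0,0,-2],[-2,0,-1],[-3,0,0],[-3,0,0]], turn=[[0,0,0],[0,0,0],[0,0,0],[0,0,0],[0,0,0],[0,0,0],[0,0,0],[0,0,0],[0,0,0],[0,0,0],[0,0,0],[0,0,0]])

```text
time_s: 39.48
position: [0.5496, 0.1022, 0.3679]
tool_rot: [[0.093, 0.996, 0.003], [0.996, -0.093, -0.0], [0.0, 0.003, -1.0]]
ft_force: [0.4, -1.5, 0.1]
grip_width: 0.0502
gripper_force: 0.0
```

Emit:
move_arm(jaw=[5,5,5,5,5,5,5,5,5,5,5,5], dp=[[-3,0,0],[-3,0,0],[-2,0,0],[-1,0,0],[0,0,0],[0,0,0],[0,0,0],[0,0,0],[0,0,0],[0,0,0],[0,0,0],[0,0,0]], turn=[[0,0,0],[0,0,0],[0,0,0],[0,0,0],[0,0,0],[0,0,0],[0,0,0],[0,0,0],[0,0,0],[0,0,0],[0,0,0],[0,0,0]])

```text
time_s: 40.48
position: [0.5413, 0.0133, 0.3662]
tool_rot: [[0.094, 0.996, -0.0], [0.996, -0.094, 0.0], [0.0, -0.0, -1.0]]
ft_force: [0.3, 0.1, -0.1]
grip_width: 0.0503
gripper_force: 0.0
```

```bash
python3 - <<'E'
from h import *
a,_=cams.get_image('scene'); b,_=cams.get_image('wrist')
o=np.zeros((480,800,3),np.uint8); o[:,:400]=cv2.resize(a[100:340,300:500],(400,480)); o[:300,400:]=cv2.resize(b,(400,300)); cv2.imwrite('pics/e10.png',o[:,:,::-1]); print(observe()['ft_force'],observe()['time_s'])
E
```

```text
[ 1.17972019 -0.58314415 -0.12964105] 40.5833
```

View pics/e10.png

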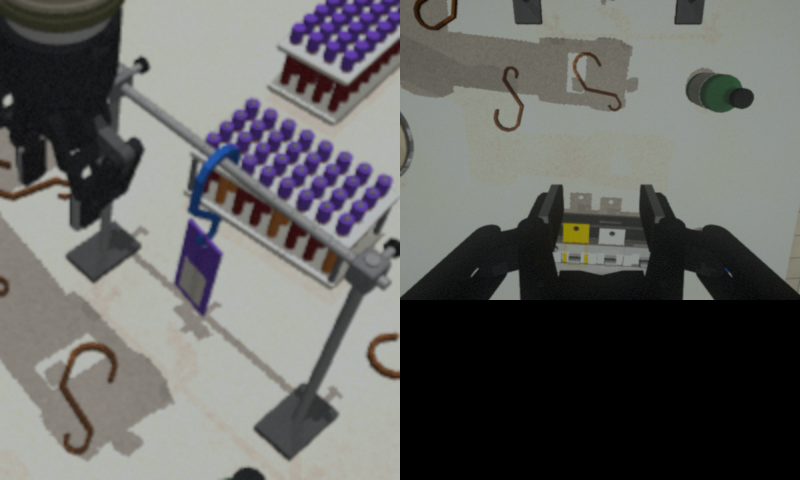

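The hook hangs over the rail (left crop ≈(215,175)) with the purple tag on it (≈(198,268)). The white and yellow tags are in their slots, and the gripper is clear.

```bash
python3 -c "
from rig import ticket
print(ticket.close_job())"
```

```text
the job is handed in; nothing more can be done
None
```

The purple tag hangs from the blue S-hook on the rail between the posts. The hook bore up on the tag with about 3.7 N for over a second before I drew it out. The gripper is clear, and the job was handed in at about 41 s.

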